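Change the wheel on the bench grinder

TASK

Change the grinding wheel: take the lock collar and the spacer sleeve off the grinder's arbor and park both on the two-rod parts rest, pull off the small worn wheel behind them and leave it on the rest too, then fit the bigger new wheel from the rest and put the sleeve and then the collar back, all pushed up together against the grinder's inner flange. A knocked wheel is scrap, so let neither wheel drop onto or touch the bench, and leave the spanner and the pliers where they lie.

Things in the scene. Friction and masses are not known exactly. Their poses are not given: they have to be found in the camera images.
- small_grinder: Small grinder, fixed. Origin on the bench below mid-arbor, x from arbor tip to motor, z up. Arbor: level shaft along x, 15 mm thick, axis 100 mm high, from its tip at x = -58 mm (last 14 mm taper to 7 mm) to the fixed inner flange (41 mm across), face at x = +60 mm. Parts slide off over the tip only; set screws are slack. Motor x = 92 to 170 mm, 77 mm across; foot 112 mm wide behind x = 83 mm.
- parts_rest: Wooden base 300 x 74 x 12 mm with two level steel rods (8 mm thick, centres 24 mm apart and 40 mm high) along its x between end plates (48 mm high, inner faces x = -136, +136 mm). Origin under its middle on the bench, z up. Round parts lie between the rods, axis along x, anywhere along them; their centre is then 75 mm (new wheel), 69 (worn wheel), 64 (collar) or 60 mm (sleeve) above the bench.
- worn_wheel: Worn grey grinding wheel with a brown card washer and a steel bush, 54 mm across, 20 mm wide, bore 25 mm. Origin at its centre, x along its axis. At the start the innermost part on the arbor, next to the inner flange. A part hanging on the arbor has its centre 5 mm below the arbor's axis. Loose, about 90 g.
- new_wheel: New grey grinding wheel of the same make but bigger: 66 mm across, 20 mm wide, bore 25 mm. Origin at its centre, x along its axis. At the start it lies on the parts rest, anywhere along the rods. Loose, about 130 g.
- spacer_sleeve: Bright steel spacer sleeve, a plain tube 38 mm across, 44 mm long, bore 25 mm, both ends alike. Origin at its centre, x along its axis. At the start on the arbor in front of the worn wheel. Loose, about 100 g.
- lock_collar: Dark steel lock collar, a thick ring 46 mm across, 24 mm long, bore 25 mm, both faces alike. Origin at its centre, x along its axis. At the start the outermost part on the arbor. Loose, about 120 g.
- spanner: Combination spanner 172 x 26 x 5 mm lying flat on the bench, to be left alone. Origin at its middle, long axis y.
- pliers: Pliers with red grips, 174 x 59 x 14 mm, lying flat on the bench, to be left alone. Origin at its middle, long axis y.
Not all that is in view belongs to the job. Several things have the shape of the spacer_sleeve; the one meant has the colours described above. Leave any blue look-alike of the new_wheel alone.

How it is judged:
By the outcome, as a careful person would: the job done as asked, in the order asked, and still so for the second after the job is handed in, with the robot touching nothing.
It also fails if it takes over 122 s, if anything falls off the work surface, if the arm or the gripper's body presses on something with over 40 N, if the wrist force passes 120 N, or if a joint passes its speed limit or range.

ROBOT

A 7-joint arm with a two-finger parallel gripper is mounted at the origin on a cart in front of the work surface, level with it; the furniture and walls round the work are solid. World frame = base frame: x ahead of the robot, y to its left, z up, the work surface at z = 0. Lengths are in m, angles in rad, forces in N, time in s.
With the tool pointing down it reaches from about 0.4 to 0.925 m from the base axis. Payload 5.6 kg.
Tool frame: the origin (TCP) lies where the fingers leave the gripper's body, on its centre line; the fingertips stand 73 mm ahead of it and the grasp point (between the pads) lies 54 mm ahead of it (ctrl.grip_point_offset is the z of the grasp point in the tool frame, in m); z points along the fingers, x is the direction in which the jaws open and shut, and the axes are right-handed (so a half turn about z gives the same grasp; the last joint's range is limited). The gripper opens to 85 mm and grips with 20 to 120 N. Pads are 22 mm wide; open, the fingers measure 114 mm over their backs; the gripper's body (76 mm by 85 mm) begins 54 mm behind the grasp point. The pads swing forward as they close: fully open they stand 13 mm farther back than shut.
Start: joints at [1.262, 0.468, -0.012, 1.603, 0.006, 1.071, -0.056], TCP at [0.171, -0.627, 0.304] pointing down, gripper open.
Joint ranges: [-2.53, 2.53], [-0.31, 2.02], [-1.57, 1.55], [0.28, 2.44], [-1.29, 4.43], [0.15, 1.84], [-2.92, 2.92]. Speed limits (rad/s): [2.57, 2.57, 3.14, 3.14, 3.14, 3.14, 3.14].

INTERFACE

Orientations are given as a 3x3 rotation matrix whose columns are the frame's x, y, z axes.
In Python, from rig import ctrl, vision, spotter gives the robot as it stands.
- The arm moves only by the tool jog_arm, never from a script. Its argument "plan" is a list of rows, each an object of numbers: "grip": the gripper command: -1 is fully open, 1 is shut, values between are in proportion; "dx", "dy", "dz": the shift along the world's x, y, z as a fraction of full scale; "roll": the turn about the world's z as a fraction of full scale. A call has 1 to 20 rows; each row shifts and turns the pose as measured when the row begins; what a row does not reach is not made up. Full scale, the value 1, is 0.025 m for a shift and 0.1 rad for a turn. A row lasts 1/10 s, in which the tool goes at most 50 mm and 8.59 degrees, less where a joint would pass 70% of its speed; a pose out of reach is approached as far as the arm can. A call with a number of a shift or a turn outside -1 to 1 is refused whole. A call with a gripper value outside its range is refused whole. The fingers move at their own pace and stop on an object; "grip_force" is the grip in N (left out, the last holds). Time passes only in rows, so rows that do not move let the fingers close. It gives the time, the measured TCP pose, the force and the opening at its end, in the units of the state.
- ctrl.get_state(): the state, without advancing time (a new reading comes with each control period).
- vision.read_camera(name): name is "scene" or "top"; returns the picture (420x560x3 uint8, red, green, blue); there is no depth.
- vision.camera_params(name): a dict with "mtx" (3x3 intrinsics, pixels), "R" (3x3) and "t" (3): a world point X has camera coordinates R X + t. Camera axes: x right, y down, z forward; pixel columns grow to the right and rows downward; lengths in m; the calibration is good to about 2 mm. A picture is of the moment at which its call begins. camera_params takes no time and is no camera call.
- ctrl.close_job(): hands the job in, once; it reports no verdict.
Trained networks look in the newest picture that a camera, given by its name, has taken for a name from the list of things; names that differ only in an ending like _2 or _b are one class to them, and where a whole thing is asked for, a point or a joint stands for the part that bears it (a point fixed in the world has none). Each returns a list of dicts, best first, with "confidence" (0 to 1); they miss things now and then, are a little off and sometimes report something else, mostly with a low value. They report only what shows in the picture. A call takes as long as a camera call. They do not tell look-alikes from the thing itself.
- spotter.find_in(label, camera): "rect" ([left, top, right, bottom] in pixels, round what is visible of it).
The state is a dict: "t": time; "q": joint angles; "qd": joint speeds; "effort": joint torques, N m; "eef_pos": TCP position; "orientation": TCP orientation; "contact_force": force on the tool from outside, world axes, zero at the start; "wrist_torque": the same for the moment, N m; "opening": finger opening in m.
Only numpy, scipy, OpenCV 4.12 (cv2) and the standard library are available. Lean on these libraries where they do the work, as an engineer would, in place of code of your own. Each camera call takes 0.05 s, during which the arm holds its last target.

## Working session

There is one attempt and no reset: what is moved stays moved. The work goes in short steps, Python scripts to look and compute and a tool call to move; the robot and the scene stay as the last step left them, time stands still between calls to the robot, and variables do not carry over. Pictures are saved under pics/ and viewed, and the job is handed in when it is done.

Besides the shell and the picture viewer there is one more tool, called after "Request:" as name(argument=value, ...) on one line, values as JSON. jog_arm: Moves the arm, as the interface text tells. Its arguments: {"type":"object","properties":{"plan":{"type":"array","items":{"type":"object","properties":{"grip":{"type":"number"},"dx":{"type":"number"},"dy":{"type":"number"},"dz":{"type":"number"},"roll":{"type":"number"}}}},"grip_force":{"type":"number"}},"required":["plan"]}

```bash
ls; mkdir -p pics
python3 - <<'E'
from rig import ctrl,vision,spotter
import cv2,numpy as np
print(ctrl.get_state(), ctrl.grip_point_offset)
for n in("scene","top"):
    im=vision.read_camera(n); cv2.imwrite(f"pics/{n}0.png",im[:,:,::-1]); p=vision.camera_params(n); print(n,p)
    for l in "small_grinder parts_rest worn_wheel new_wheel spacer_sleeve lock_collar".split():
        print(l,[(np.round(d['rect']).tolist(),round(d['confidence'],2)) for d in spotter.find_in(l,n)][:4])
E
```

```text
pics
{'t': 0.0, 'q': array([ 1.26197358,  0.46840914, -0.01158564,  1.60366057,  0.00602311,
        1.07142579, -0.05632231]), 'qd': array([ 9.09445115e-04,  5.71308805e-04, -6.75306415e-06,  8.40680096e-04,
        7.29151894e-04,  1.65640549e-03,  1.37827675e-03]), 'effort': array([-1.27691897e-04, -5.32389379e+01,  2.15146673e-02, -2.51300955e+01,
        1.15184105e-02,  7.71024032e-03,  1.24772875e-06]), 'eef_pos': array([ 0.17056541, -0.6267537 ,  0.30290219]), 'orientation': array([[ 2.62615442e-01, -9.64900368e-01, -6.40437149e-04],
       [-9.64898783e-01, -2.62616176e-01,  1.75587935e-03],
       [-1.86243778e-03,  1.56835995e-04, -9.99998253e-01]]), 'contact_force': array([ 0.43416585, -0.00150794, -0.10566255]), 'wrist_torque': array([-0.00546344, -0.02560066,  0.04034667]), 'opening': 0.08582495649076728} 0.0539
scene {'mtx': array([[538.16122584,   0.        , 270.80619358],
       [  0.        , 538.16122584, 214.46024031],
       [  0.        ,   0.        ,   1.        ]]), 'R': array([[ 0.74861335, -0.66276159,  0.01803126],
       [-0.47663572, -0.55688363, -0.680
[... 546 characters left out ...]
19707386, 208.99217528],
       [  0.        ,   0.        ,   1.        ]]), 'R': array([[ 0.11551214, -0.99329687,  0.00427399],
       [-0.9727196 , -0.11398855, -0.20204751],
       [ 0.20118034,  0.01918155, -0.9793664 ]]), 't': array([-0.14541295,  0.54851109,  1.1207337 ])}
small_grinder [([153.0, 121.0, 206.0, 227.0], 0.57)]
parts_rest [([273.0, 160.0, 338.0, 299.0], 0.77)]
worn_wheel [([161.0, 171.0, 189.0, 186.0], 0.66), ([169.0, 185.0, 185.0, 208.0], 0.26)]
new_wheel [([295.0, 202.0, 327.0, 224.0], 0.93), ([346.0, 215.0, 380.0, 224.0], 0.8)]
spacer_sleeve [([172.0, 184.0, 184.0, 208.0], 0.69), ([129.0, 199.0, 154.0, 224.0], 0.66)]
lock_collar [([168.0, 207.0, 190.0, 224.0], 0.57)]
```

Run:
```python
import cv2
im=cv2.imread("pics/top0.png"); cv2.imwrite("pics/top0z.png",cv2.resize(im[100:320,110:400],None,fx=2.7,fy=2.7,interpolation=cv2.INTER_CUBIC))
im=cv2.imread("pics/scene0.png"); cv2.imwrite("pics/scene0z.png",cv2.resize(im[130:300,170:370],None,fx=3.5,fy=3.5,interpolation=cv2.INTER_CUBIC))
```

```text
(no output)
```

View pics/top0.png

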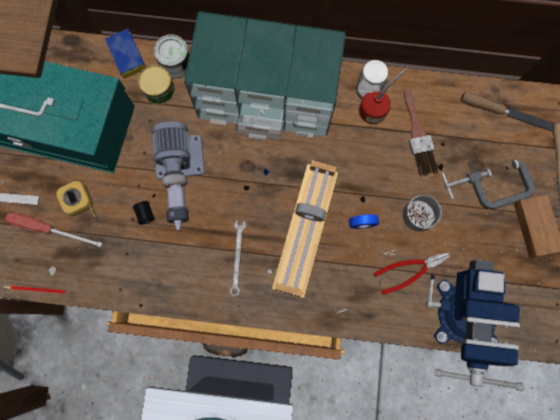

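View pics/top0z.png

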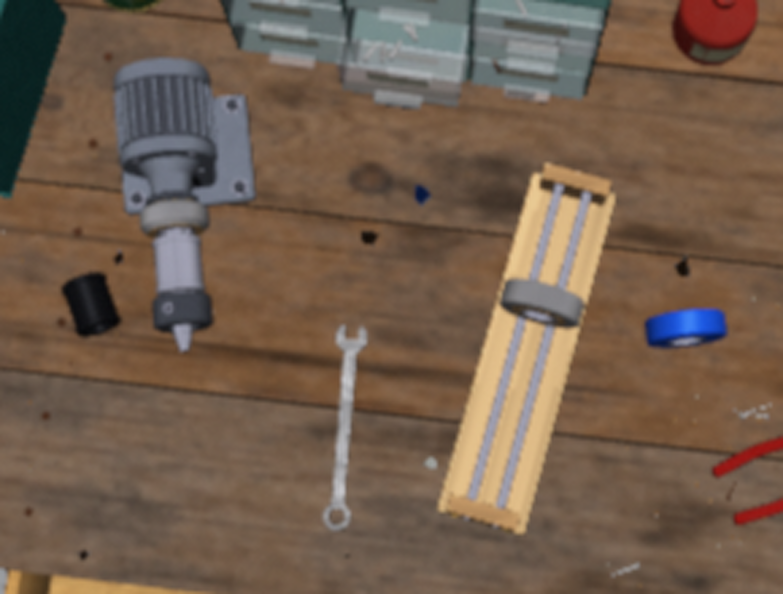

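View pics/scene0z.png

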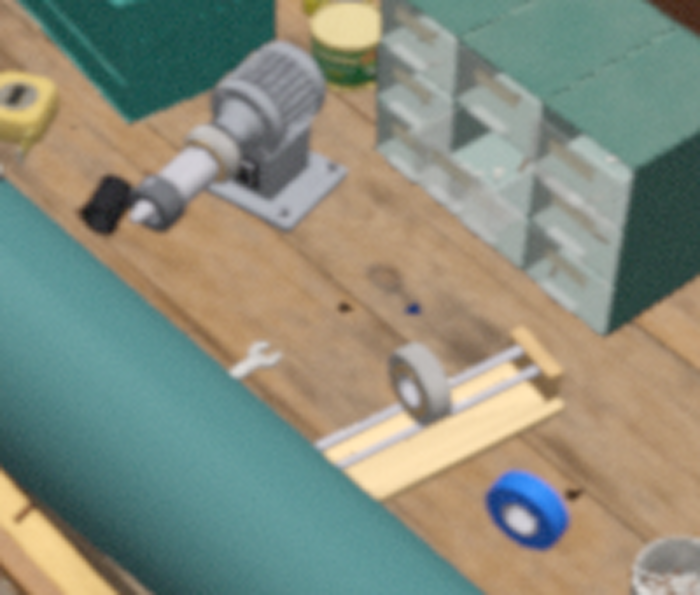

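View pics/scene0.png

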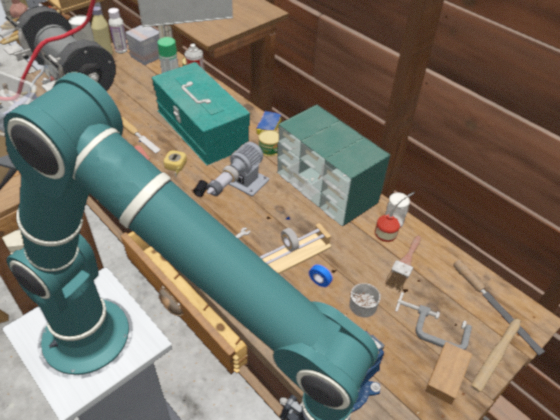

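The picture shows the grinder at about (177,165) in the top view, with collar (178,215), sleeve (177,196) and worn wheel (175,179) on its arbor. The rest is at (306,230), with the new wheel on it at (311,212).

- **Sleeve candidates:** black tube (143,212) on the bench, and the bright tube (177,196) on the arbor. The bright one fits.
- **New wheel candidates:** grey (311,212) on the rest, and blue (364,221). The grey one fits.

I'll make enlarged crops to confirm this and pick points.

Run:
```python
import cv2
im=cv2.imread("pics/top0.png")
def crop(n,x0,y0,x1,y1,f):
    c=cv2.resize(im[y0:y1,x0:x1],None,fx=f,fy=f,interpolation=cv2.INTER_CUBIC)
    for x in range(x0-x0%10+10,x1,10):
        cv2.line(c,((x-x0)*f,0),((x-x0)*f,6),(0,255,255),1); cv2.putText(c,str(x),((x-x0)*f-8,16),0,.35,(0,255,255),1)
    for y in range(y0-y0%10+10,y1,10):
        cv2.line(c,(0,(y-y0)*f),(6,(y-y0)*f),(0,255,255),1); cv2.putText(c,str(y),(8,(y-y0)*f+4),0,.35,(0,255,255),1)
    cv2.imwrite(n,c)
crop("pics/g.png",140,115,215,235,5)
crop("pics/r.png",265,155,345,305,4)
```

```text
(no output)
```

View pics/g.png

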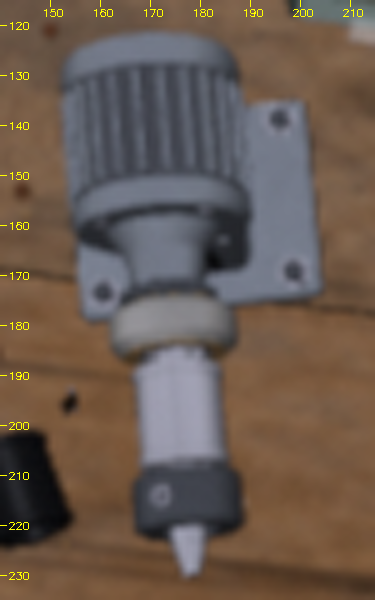

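View pics/r.png

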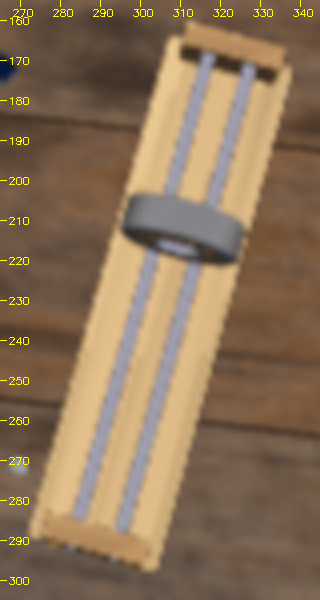

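```bash
cat > h.py <<'E'
import numpy as np
from rig import ctrl,vision,spotter
from scipy.optimize import least_squares
def proj(P,n="top"):
    p=vision.camera_params(n); c=np.atleast_2d(P)@p["R"].T+p["t"]; u=c@p["mtx"].T; return u[:,:2]/u[:,2:]
def bp(u,v,z,n="top"):
    p=vision.camera_params(n); d=p["R"].T@np.linalg.solve(p["mtx"],[u,v,1]); o=-p["R"].T@p["t"]; return o+d*(z-o[2])/d[2]
def T(pose,L):
    x,y,a=pose; c,s=np.cos(a),np.sin(a); L=np.atleast_2d(np.array(L,float))
    return np.c_[x+c*L[:,0]-s*L[:,1],y+s*L[:,0]+c*L[:,1],L[:,2]]
def fit(L,px,p0,n="top"):
    r=least_squares(lambda p:(proj(T(p,L),n)-px).ravel(),p0); return r.x,r.fun.reshape(-1,2)
E
python3 - <<'E'
from h import *
# rest
L=[(.15,.037,.012),(.15,-.037,.012),(-.15,.037,.012),(-.15,-.037,.012),(.136,.012,.043),(.136,-.012,.043),(-.136,.012,.043),(-.136,-.012,.043)]
px=[(307,164),(337.5,172),(272.5,289),(303.5,297.5),(316.5,170),(326.5,172),(285,285),(295.5,288)]
p,r=fit(L,np.array(px),[.6,0,-.2]); print("rest",p); print(r.round(1).tolist())
w=np.array([bp(311,y,z) for y,z in((212,.09),)]);print(w)
# grinder: axis midpoints
for u,v,z in((178,229.5,.1),(177.5,214,.095),(176.7,207,.095),(176,187,.095),(175,180,.095)): print(bp(u,v,z).round(4))
E
```

```text
rest [ 0.53117858 -0.14692193 -0.1559985 ]
[[-0.2, -0.3], [0.2, 0.0], [-0.7, 0.4], [0.6, 1.0], [0.2, -1.6], [0.5, -0.8], [-0.4, 0.5], [-0.2, 0.5]]
[[ 0.55640312 -0.1517816   0.09      ]]
[0.4847 0.1214 0.1   ]
[0.5182 0.1286 0.095 ]
[0.533  0.1326 0.095 ]
[0.576  0.1408 0.095 ]
[0.591  0.1453 0.095 ]
```

```bash
cat >> h.py <<'E'
import cv2
G=[.541,.134,.221]; R=[.5312,-.1469,-.156]
def cyl(pose,x0,x1,r,z):
    t=np.linspace(0,2*np.pi,41); out=[]
    for x in (x0,x1): out.append(T(pose,np.c_[np.full(41,x),r*np.cos(t),z+r*np.sin(t)]))
    return out
def draw(im,n,polys,f,x0,y0,col=(0,255,0)):
    for P in polys:
        q=((proj(P,n)-[x0,y0]+.5)*f-.5); cv2.polylines(im,[np.round(q*8).astype(int)],False,col,1,cv2.LINE_AA,3)
def over(img,n,box,f,polys,out):
    x0,y0,x1,y1=box; c=cv2.resize(img[y0:y1,x0:x1],None,fx=f,fy=f,interpolation=cv2.INTER_CUBIC)
    draw(c,n,polys,f,x0,y0); cv2.imwrite(out,c)
E
python3 - <<'E'
from h import *
P=cyl(G,-.028,-.004,.023,.095)+cyl(G,-.004,.04,.019,.095)+cyl(G,.04,.06,.027,.095)+cyl(G,.092,.17,.0385,.1)+cyl(G,-.058,-.044,.0035,.1)
Q=[T(R,[(.15,.037,.012),(.15,-.037,.012),(-.15,-.037,.012),(-.15,.037,.012),(.15,.037,.012)])]+[T(R,[(.136,y,.04),(-.136,y,.04)]) for y in(.012,-.012)]
for n,bg,br in(("top",(140,115,215,235),(265,155,345,305)),("scene",(190,135,275,205),(255,215,340,280))):
    im=cv2.imread(f"pics/{n}0.png"); over(im,n,bg,5,P,f"pics/og_{n}.png"); over(im,n,br,4 if n=="top" else 5,Q,f"pics/or_{n}.png")
a=[cv2.imread(f"pics/{k}.png") for k in("og_top","or_top","og_scene","or_scene")]
h=600; b=np.zeros((600,740,3),np.uint8)
b[:600,:375]=a[0][:600]; b[:600,380:700]=a[1]
cv2.imwrite("pics/ov1.png",b)
b=np.zeros((360,860,3),np.uint8); b[:350,:425]=a[2]; b[:325,430:855]=a[3]; cv2.imwrite("pics/ov2.png",cv2.resize(b,(800,335)))
E
```

```text
(no output)
```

View pics/ov1.png

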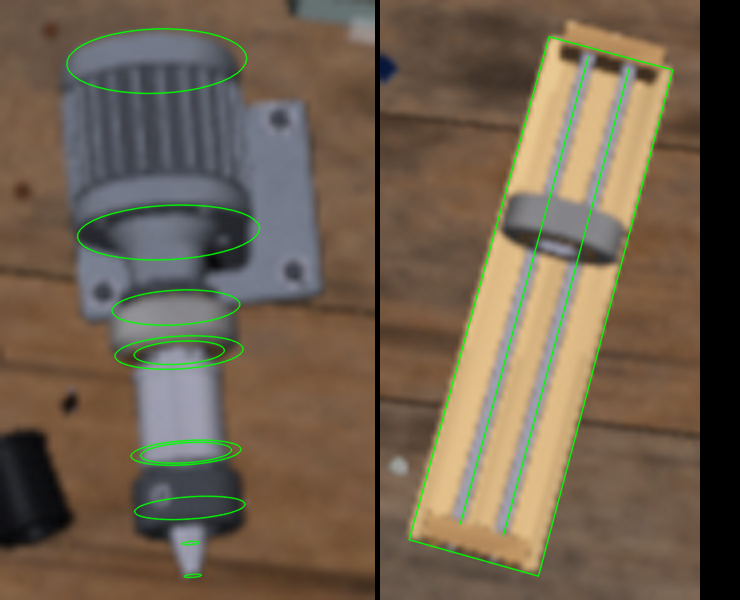

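View pics/ov2.png

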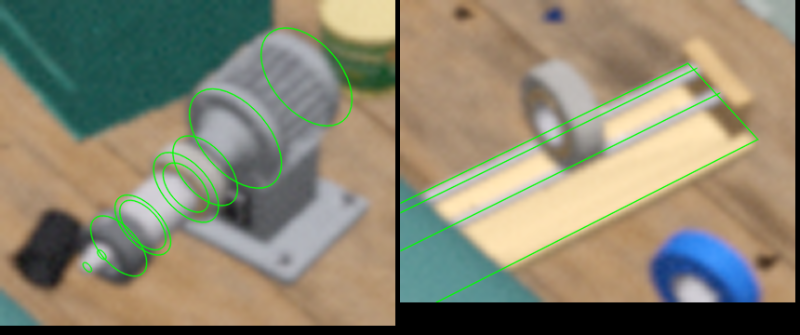

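Run:
```python
import cv2
im=cv2.imread("pics/scene0.png")
def crop(n,x0,y0,x1,y1,f):
    c=cv2.resize(im[y0:y1,x0:x1],None,fx=f,fy=f,interpolation=cv2.INTER_CUBIC)
    for x in range(x0-x0%10+10,x1,10):
        cv2.line(c,((x-x0)*f,0),((x-x0)*f,6),(0,255,255),1); cv2.putText(c,str(x),((x-x0)*f-8,16),0,.35,(0,255,255),1)
    for y in range(y0-y0%10+10,y1,10):
        cv2.line(c,(0,(y-y0)*f),(6,(y-y0)*f),(0,255,255),1); cv2.putText(c,str(y),(8,(y-y0)*f+4),0,.35,(0,255,255),1)
    cv2.imwrite(n,c)
crop("pics/gs.png",190,138,272,200,9)
crop("pics/rs.png",260,220,335,275,10)
```

```text
(no output)
```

View pics/gs.png

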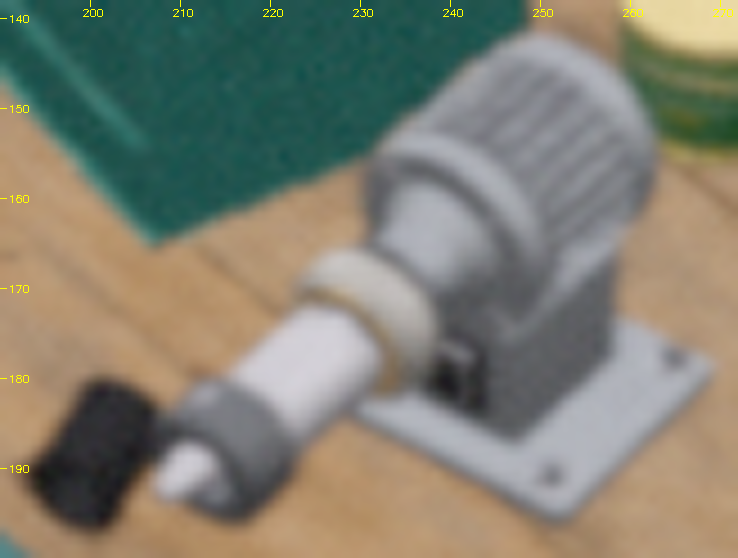

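View pics/rs.png

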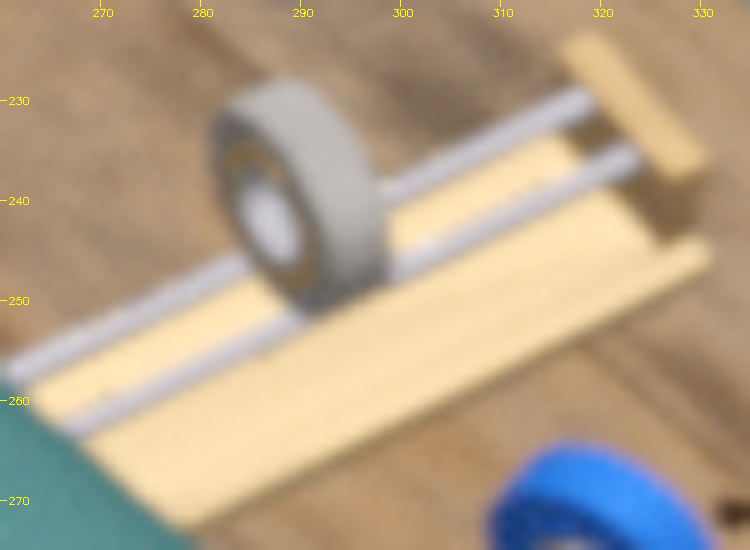

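Run:
```python
from h import *
def f(p,full=False):
    g=p[:3]; h=p[3]; xb=p[4]; o={"top":p[5:7],"scene":p[7:9]}
    s=p[9:13]
    L=[(.083,-.056,h),(xb,-.056,h),(-.058,0,.1)]
    r=[]
    a=proj(T(g,[(.083,-.056,h),(.083,.056,h),(xb,-.056,h),(-.058,0,.1)]),"top")+o["top"]-np.array([(203.5,173),(157,178.5),(200.5,135),(178,229.5)]); r.append(a)
    b=proj(T(g,[(.083,-.056,h),(xb,-.056,h),(-.058,0,.1)]),"scene")+o["scene"]-np.array([(252.5,195),(268.5,178),(207.5,192.3)]); r.append(b)
    c=proj(T(g,[(s[0],0,.095),(s[1],0,.095),(s[2],0,.095),(s[3],0,.095)]),"top")+o["top"]-np.array([(176.7,207),(176,187),(177.5,214),(175,180)]); r.append(c)
    R_=np.concatenate(r)
    if full:return R_
    return np.r_[R_.ravel(),p[5:9]/1.0,(p[3]-.01)/.01]
r=least_squares(f,[.54,.134,.22,.01,.17,0,0,0,0,-.01,.04,-.02,.05])
print(r.x.round(4)); print(f(r.x,True).round(2).tolist())
# rest with scene
L=[(.15,.037,.012),(.15,-.037,.012),(-.15,.037,.012),(-.15,-.037,.012),(.136,.012,.04),(.136,-.012,.04),(-.136,.012,.044),(-.136,-.012,.044)]
px=np.array([(307,164),(337.5,172),(272.5,289),(303.5,297.5),(317,168.5),(326.5,171.5),(285,285),(295.5,288)])
LS=[(.15,-.037,.012),(.136,.012,.04),(.136,-.012,.04)]
ps=np.array([(331,245),(319,229.5),(324,235.5)])
def k(p): return np.r_[(proj(T(p[:3],L))+p[3:5]-px).ravel(),(proj(T(p[:3],LS),"scene")+p[5:7]-ps).ravel(),p[3:]]
r=least_squares(k,[*R,0,0,0,0]); print(r.x.round(4)); print(k(r.x)[:22].reshape(-1,2).round(1).tolist())
```

```text
[ 0.5408  0.1345  0.2367  0.0093  0.176   0.162  -0.4088 -0.559   0.2751
 -0.0089  0.0349 -0.0242  0.0505]
[[0.97, 0.14], [-0.88, 0.24], [0.28, 0.17], [0.42, -0.23], [-0.35, -0.42], [0.61, 0.16], [0.3, -0.01], [0.21, -0.02], [-0.79, 0.07], [0.01, -0.0], [-0.38, 0.03]]
[ 0.5318 -0.1475 -0.1568 -0.1915 -0.0631 -0.0088  0.4346]
[[-0.0, -0.6], [0.3, -0.3], [-0.6, 0.1], [0.7, 0.7], [-0.3, 0.0], [0.5, -0.2], [-0.3, 0.1], [-0.1, 0.1], [0.8, -0.0], [-0.3, 0.1], [-0.4, -0.5]]
```

```bash
sed -i 's/^G=.*/G=[.541,.1345,.232]; R=[.5315,-.1475,-.157]/' h.py
python3 - <<'E'
from h import *
P=cyl(G,-.033,-.009,.023,.095)+cyl(G,-.009,.035,.019,.095)[1:]+cyl(G,.038,.058,.027,.095)
im=cv2.imread("pics/top0.png"); over(im,"top",(155,165,200,235),8,P,"pics/a.png")
W=cyl(R,.0-.01,.01,.033,.075)
best=None
over(im,"top",(285,190,335,230),8,cyl(R,.016,.036,.033,.075),"pics/b.png")
s=cv2.imread("pics/scene0.png"); over(s,"scene",(190,155,250,200),6,P,"pics/c.png"); over(s,"scene",(270,220,315,260),8,cyl(R,.016,.036,.033,.075),"pics/d.png")
o=np.zeros((600,780,3),np.uint8)
for f,x,y in(("a",0,0),("b",370,0),("c",370,325)):
    i=cv2.imread(f"pics/{f}.png"); o[y:y+i.shape[0],x:x+i.shape[1]]=i[:600-y,:780-x]
cv2.imwrite("pics/ov3.png",o)
E
```

```text
(no output)
```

View pics/ov3.png

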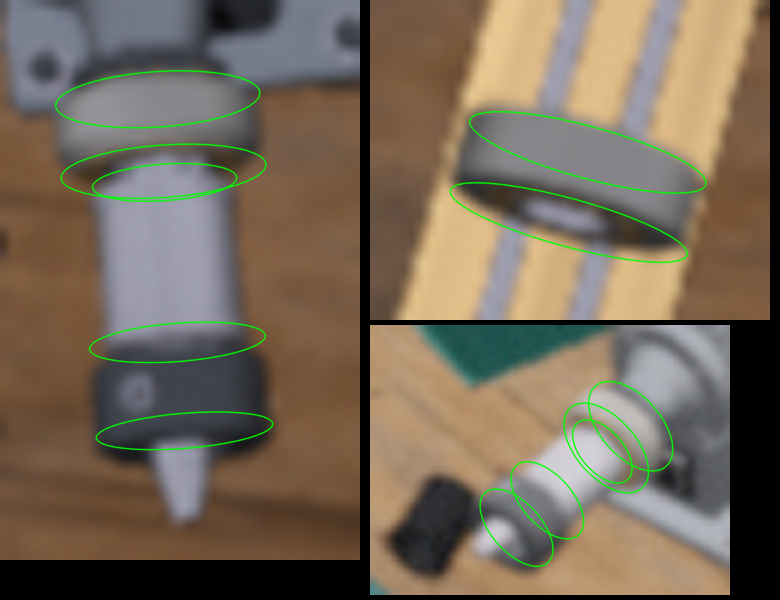

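View pics/d.png

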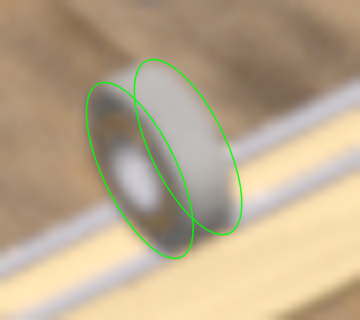

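Request:
jog_arm(plan=[{"dx":0.9,"dy":1,"roll":-0.1,"grip":-1},{"dx":0.9,"dy":1,"roll":-0.1},{"dx":0.9,"dy":1,"roll":-0.1},{"dx":0.9,"dy":1},{"dx":0.9,"dy":1},{"dx":0.9,"dy":1},{"dx":0.9,"dy":1},{"dx":0.9,"dy":1},{"dx":0.9,"dy":1},{"dx":0.9,"dy":1},{"dx":0.9,"dy":1},{"dx":0.9,"dy":1},{"dx":0.9,"dy":1},{"dx":0.9,"dy":1},{"dy":1},{"dy":1},{"dy":1},{"dy":1},{"dy":1},{"dy":1}], grip_force=40)

```text
$.plan[0]: bad value
```

Request:
jog_arm(plan=[{"dx":0.9,"dy":1,"dz":0,"roll":-0.1,"grip":-1},{"dx":0.9,"dy":1,"dz":0,"roll":-0.1,"grip":-1},{"dx":0.9,"dy":1,"dz":0,"roll":-0.1,"grip":-1},{"dx":0.9,"dy":1,"dz":0,"roll":0,"grip":-1},{"dx":0.9,"dy":1,"dz":0,"roll":0,"grip":-1},{"dx":0.9,"dy":1,"dz":0,"roll":0,"grip":-1},{"dx":0.9,"dy":1,"dz":0,"roll":0,"grip":-1},{"dx":0.9,"dy":1,"dz":0,"roll":0,"grip":-1},{"dx":0.9,"dy":1,"dz":0,"roll":0,"grip":-1},{"dx":0.9,"dy":1,"dz":0,"roll":0,"grip":-1},{"dx":0.9,"dy":1,"dz":0,"roll":0,"grip":-1},{"dx":0.9,"dy":1,"dz":0,"roll":0,"grip":-1},{"dx":0.9,"dy":1,"dz":0,"roll":0,"grip":-1},{"dx":0.9,"dy":1,"dz":0,"roll":0,"grip":-1},{"dx":0,"dy":1,"dz":0,"roll":0,"grip":-1},{"dx":0,"dy":1,"dz":0,"roll":0,"grip":-1},{"dx":0,"dy":1,"dz":0,"roll":0,"grip":-1},{"dx":0,"dy":1,"dz":0,"roll":0,"grip":-1}], grip_force=40)

```text
t: 2.5
eef_pos: [0.4937, -0.1615, 0.3065]
orientation: [[0.223, -0.975, 0.004], [-0.975, -0.223, -0.007], [0.007, -0.003, -1.0]]
contact_force: [0.4, 0.5, 0.1]
opening: 0.0855
```

Request:
jog_arm(plan=[{"dx":0.1,"dy":1,"dz":0,"roll":0,"grip":-1},{"dx":0.1,"dy":1,"dz":0,"roll":0,"grip":-1},{"dx":0.1,"dy":1,"dz":0,"roll":0,"grip":-1},{"dx":0.1,"dy":1,"dz":0,"roll":0,"grip":-1},{"dx":0.1,"dy":1,"dz":0,"roll":0,"grip":-1},{"dx":0.1,"dy":1,"dz":0,"roll":0,"grip":-1},{"dx":0.1,"dy":1,"dz":0,"roll":0,"grip":-1},{"dx":0.1,"dy":1,"dz":0,"roll":0,"grip":-1},{"dx":0.1,"dy":1,"dz":-0.5,"roll":0,"grip":-1},{"dx":0,"dy":1,"dz":-0.5,"roll":0,"grip":-1},{"dx":0,"dy":1,"dz":-0.5,"roll":0,"grip":-1},{"dx":0,"dy":0.5,"dz":-0.5,"roll":0,"grip":-1},{"dx":0,"dy":0,"dz":-0.5,"roll":0,"grip":-1},{"dx":0,"dy":0,"dz":0,"roll":0,"grip":-1}])

```text
t: 3.9
eef_pos: [0.5167, 0.1414, 0.2456]
orientation: [[0.227, -0.974, 0.013], [-0.974, -0.228, -0.006], [0.009, -0.011, -1.0]]
contact_force: [-0.3, -0.8, -0.4]
opening: 0.0855
```

Request:
jog_arm(plan=[{"dx":0,"dy":-0.46,"dz":-0.5,"roll":0,"grip":-1},{"dx":0,"dy":0,"dz":-0.7,"roll":0,"grip":-1},{"dx":0,"dy":0,"dz":-0.7,"roll":0,"grip":-1},{"dx":0,"dy":0,"dz":-0.2,"roll":0,"grip":-1},{"dx":0,"dy":0,"dz":0,"roll":0,"grip":-1}])

```text
t: 4.4
eef_pos: [0.5183, 0.1206, 0.1912]
orientation: [[0.218, -0.976, 0.016], [-0.976, -0.219, -0.01], [0.013, -0.013, -1.0]]
contact_force: [-0.2, 0.4, 0.5]
opening: 0.0852
```

```bash
cat > snap.py <<'E'
import sys
from h import *
tag=sys.argv[1]; b={"top":eval(sys.argv[2]),"scene":eval(sys.argv[3])}
for n in b:
    if b[n] is None: continue
    x0,y0,x1,y1=b[n]; im=vision.read_camera(n)[:,:,::-1]; cv2.imwrite(f"pics/{tag}_{n}_full.png",im)
    f=min(780/(x1-x0),580/(y1-y0)); cv2.imwrite(f"pics/{tag}_{n}.png",cv2.resize(im[y0:y1,x0:x1],None,fx=f,fy=f,interpolation=cv2.INTER_CUBIC))
print(ctrl.get_state()["eef_pos"].round(4))
E
python3 snap.py s1 "(130,140,230,240)" "(170,120,290,220)"
```

```text
[0.5186 0.1211 0.1921]
```

View pics/s1_top.png

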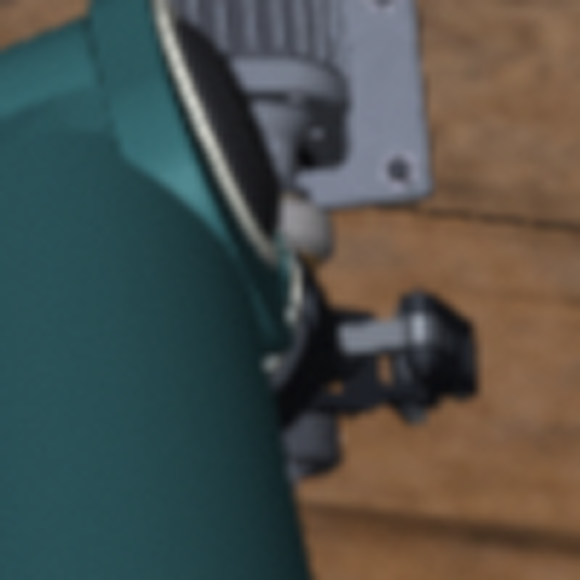

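View pics/s1_scene.png

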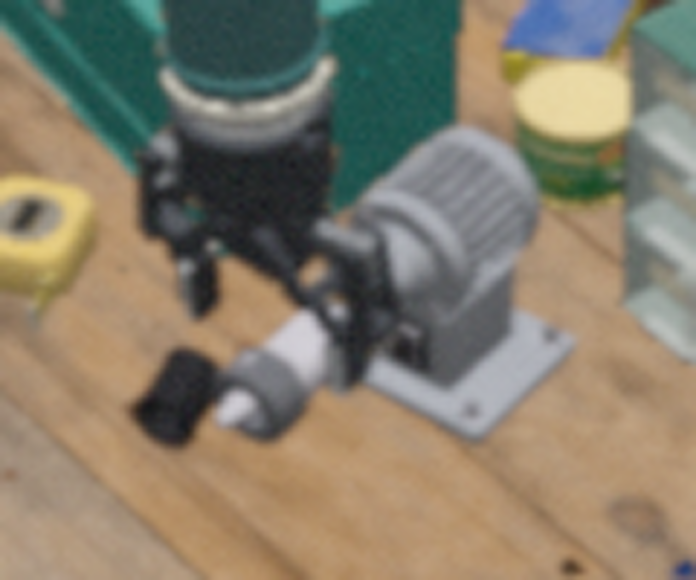

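Request:
jog_arm(plan=[{"dx":-0.1,"dy":0.34,"dz":-0.6,"roll":0.1,"grip":-1},{"dx":0,"dy":0,"dz":-0.6,"roll":0,"grip":-1},{"dx":0,"dy":0,"dz":-0.5,"roll":0,"grip":-1},{"dx":0,"dy":0,"dz":0,"roll":0,"grip":-1},{"dx":0,"dy":0,"dz":0,"roll":0,"grip":-1}])

```text
t: 5.0
eef_pos: [0.5168, 0.132, 0.1486]
orientation: [[0.231, -0.973, 0.022], [-0.973, -0.231, -0.008], [0.012, -0.02, -1.0]]
contact_force: [-0.3, 1.1, 1.5]
opening: 0.0853
```

Request:
jog_arm(plan=[{"dx":0,"dy":0,"dz":0,"roll":0,"grip":1},{"dx":0,"dy":0,"dz":0,"roll":0,"grip":1},{"dx":0,"dy":0,"dz":0,"roll":0,"grip":1},{"dx":0,"dy":0,"dz":0,"roll":0,"grip":1},{"dx":0,"dy":0,"dz":0,"roll":0,"grip":1},{"dx":0,"dy":0,"dz":0,"roll":0,"grip":1},{"dx":0,"dy":0,"dz":0,"roll":0,"grip":1},{"dx":0,"dy":0,"dz":0,"roll":0,"grip":1}], grip_force=50)

```text
t: 5.8
eef_pos: [0.5174, 0.1321, 0.15]
orientation: [[0.231, -0.973, 0.024], [-0.973, -0.231, -0.007], [0.013, -0.022, -1.0]]
contact_force: [-0.4, -0.6, -1.0]
opening: 0.0449
```

```bash
python3 snap.py s2 None "(170,120,290,220)"; python3 -c "
from h import *
s=ctrl.get_state();print(s['q'].round(3),s['opening'],s['contact_force'],s['wrist_torque'])"
```

```text
[0.5173 0.1321 0.15  ]
[-0.043  0.515 -0.343  1.99   0.298  0.662 -1.916] 0.044957700403431326 [-0.65886872  0.23046475 -1.41606471] [ 0.0211096   0.02276291 -0.0005849 ]
```

View pics/s2_scene.png

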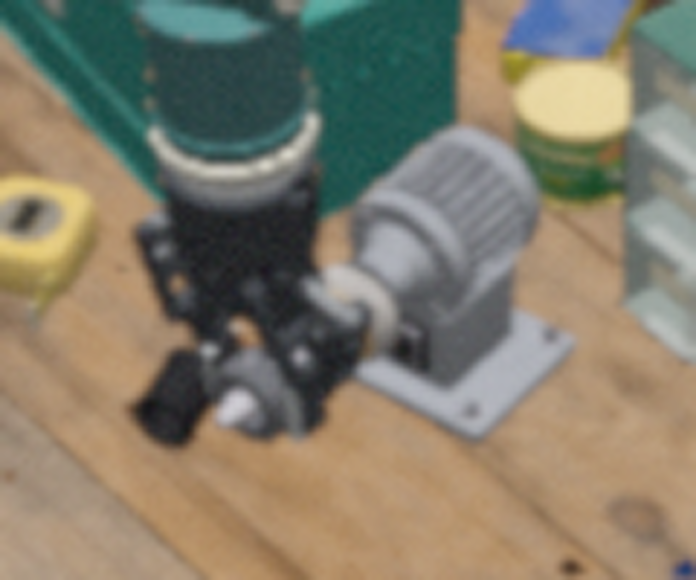

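Request:
jog_arm(plan=[{"dx":0,"dy":0,"dz":0.18,"roll":0,"grip":1},{"dx":0,"dy":0,"dz":0,"roll":0,"grip":1},{"dx":-0.4,"dy":-0.1,"dz":0,"roll":0,"grip":1},{"dx":-0.4,"dy":-0.1,"dz":0,"roll":0,"grip":1}])

```text
t: 6.25
eef_pos: [0.497, 0.1272, 0.1549]
orientation: [[0.231, -0.973, 0.025], [-0.973, -0.231, -0.006], [0.012, -0.023, -1.0]]
contact_force: [-1.2, 0.1, -0.9]
opening: 0.0449
```

Request:
jog_arm(plan=[{"dx":-0.5,"dy":-0.12,"dz":0,"roll":0,"grip":1},{"dx":-0.5,"dy":-0.12,"dz":0,"roll":0,"grip":1},{"dx":-0.5,"dy":-0.12,"dz":0,"roll":0,"grip":1},{"dx":-0.5,"dy":-0.12,"dz":0,"roll":0,"grip":1},{"dx":0,"dy":0,"dz":0,"roll":0,"grip":1}])

```text
t: 6.75
eef_pos: [0.4389, 0.1129, 0.1545]
orientation: [[0.231, -0.973, 0.021], [-0.973, -0.231, -0.009], [0.014, -0.018, -1.0]]
contact_force: [-0.0, -0.4, -1.5]
opening: 0.0449
```

Request:
jog_arm(plan=[{"dx":0,"dy":-0.3,"dz":0.8,"roll":0,"grip":1},{"dx":0,"dy":-0.6,"dz":0.8,"roll":0,"grip":1},{"dx":0.5,"dy":-0.8,"dz":0.8,"roll":-0.4,"grip":1},{"dx":0.6,"dy":-0.9,"dz":0.4,"roll":-0.4,"grip":1},{"dx":0.6,"dy":-0.9,"dz":0,"roll":-0.4,"grip":1},{"dx":0.6,"dy":-0.9,"dz":0,"roll":-0.4,"grip":1},{"dx":0.6,"dy":-0.9,"dz":0,"roll":-0.4,"grip":1},{"dx":0.6,"dy":-0.9,"dz":0,"roll":-0.4,"grip":1},{"dx":0.6,"dy":-0.9,"dz":0,"roll":-0.4,"grip":1},{"dx":0.6,"dy":-0.9,"dz":0,"roll":-0.4,"grip":1},{"dx":0.6,"dy":-0.9,"dz":0,"roll":-0.4,"grip":1},{"dx":0.6,"dy":-0.6,"dz":0,"roll":-0.3,"grip":1},{"dx":0.4,"dy":-0.3,"dz":0,"roll":0,"grip":1},{"dx":0,"dy":0,"dz":0,"roll":0,"grip":1},{"dx":0,"dy":0,"dz":0,"roll":0,"grip":1}])

```text
t: 8.25
eef_pos: [0.6008, -0.1435, 0.2283]
orientation: [[-0.169, -0.985, 0.021], [-0.985, 0.169, -0.019], [0.015, -0.024, -1.0]]
contact_force: [0.3, 0.1, -1.3]
opening: 0.0447
```

```bash
python3 snap.py s3 "(140,140,345,300)" "(180,120,340,280)"
```

```text
[ 0.6006 -0.1431  0.2285]
```

View pics/s3_top.png

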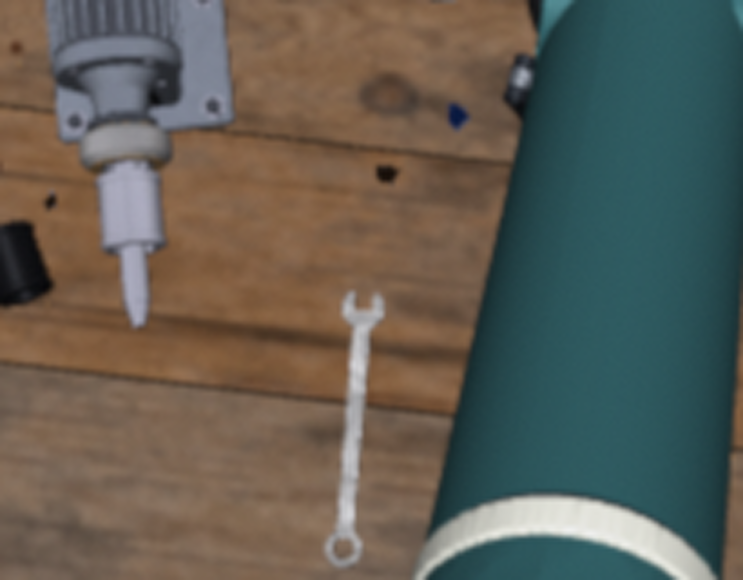

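View pics/s3_scene.png

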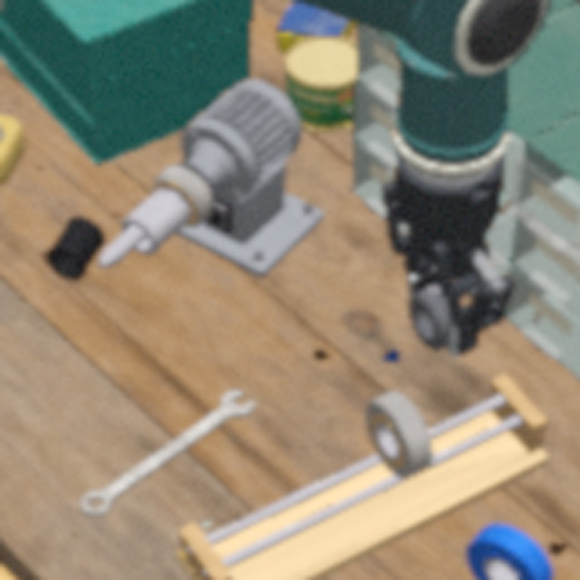

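Request:
jog_arm(plan=[{"dx":0.36,"dy":-0.6,"dz":-0.5,"roll":0,"grip":1},{"dx":0,"dy":0,"dz":-0.8,"roll":0,"grip":1},{"dx":0,"dy":0,"dz":-0.8,"roll":0,"grip":1},{"dx":0,"dy":0,"dz":-0.6,"roll":0,"grip":1},{"dx":0,"dy":0,"dz":-0.4,"roll":0,"grip":1},{"dx":0,"dy":0,"dz":0,"roll":0,"grip":1},{"dx":0,"dy":0,"dz":0,"roll":0,"grip":1}])

```text
t: 9.05
eef_pos: [0.6088, -0.1534, 0.1506]
orientation: [[-0.162, -0.987, 0.024], [-0.987, 0.161, -0.018], [0.013, -0.027, -1.0]]
contact_force: [-0.2, -0.6, -1.5]
opening: 0.0447
```

Request:
jog_arm(plan=[{"dx":0,"dy":-0.24,"dz":-0.4,"roll":0,"grip":1},{"dx":0,"dy":0,"dz":-0.4,"roll":0,"grip":1},{"dx":0,"dy":0,"dz":-0.2,"roll":0,"grip":1},{"dx":0,"dy":0,"dz":0,"roll":0,"grip":1},{"dx":0,"dy":0,"dz":0,"roll":0,"grip":1}])

```text
t: 9.55
eef_pos: [0.6097, -0.1603, 0.1253]
orientation: [[-0.162, -0.986, 0.027], [-0.987, 0.161, -0.018], [0.014, -0.03, -0.999]]
contact_force: [-0.0, -0.5, -1.4]
opening: 0.0451
```

```bash
python3 snap.py s4 None "(260,190,350,280)"
```

```text
[ 0.6097 -0.1603  0.1253]
```

View pics/s4_scene.png

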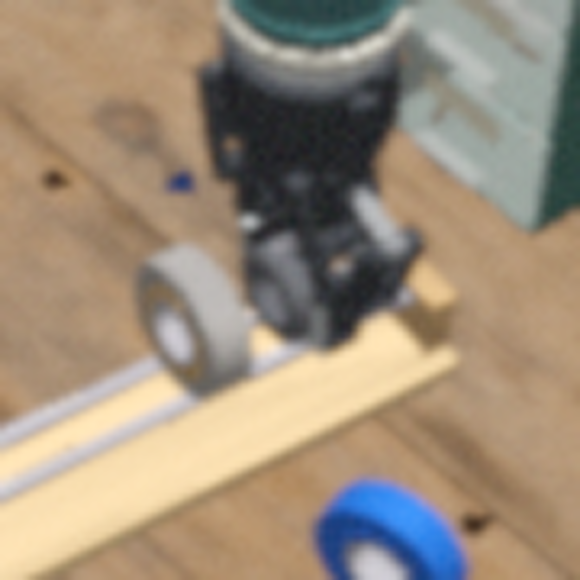

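Request:
jog_arm(plan=[{"dx":0,"dy":0,"dz":-0.15,"roll":0,"grip":1},{"dx":0,"dy":0,"dz":-0.08,"roll":0,"grip":1},{"dx":0,"dy":0,"dz":0,"roll":0,"grip":1}])

```text
t: 9.9
eef_pos: [0.6103, -0.1602, 0.1202]
orientation: [[-0.162, -0.986, 0.029], [-0.987, 0.161, -0.019], [0.014, -0.031, -0.999]]
contact_force: [-0.4, 0.3, -0.5]
opening: 0.0449
```

Request:
jog_arm(plan=[{"dx":0,"dy":0,"dz":-0.06,"roll":0,"grip":1},{"dx":0,"dy":0,"dz":0,"roll":0,"grip":1}])

```text
t: 10.1
eef_pos: [0.6107, -0.1601, 0.1203]
orientation: [[-0.162, -0.986, 0.03], [-0.987, 0.161, -0.019], [0.014, -0.032, -0.999]]
contact_force: [-0.4, 0.0, -1.6]
opening: 0.0448
```

Request:
jog_arm(plan=[{"dx":0,"dy":0,"dz":0,"roll":0,"grip":-1},{"dx":0,"dy":0,"dz":0,"roll":0,"grip":-1},{"dx":0,"dy":0,"dz":0,"roll":0,"grip":-1},{"dx":0,"dy":0,"dz":0,"roll":0,"grip":-1}])

```text
t: 10.5
eef_pos: [0.6113, -0.1602, 0.1206]
orientation: [[-0.162, -0.986, 0.031], [-0.987, 0.161, -0.02], [0.014, -0.034, -0.999]]
contact_force: [0.3, -0.2, 0.3]
opening: 0.0852
```

```bash
python3 snap.py s5 None "(260,190,350,280)"
```

```text
[ 0.6113 -0.1602  0.1206]
```

View pics/s5_scene.png

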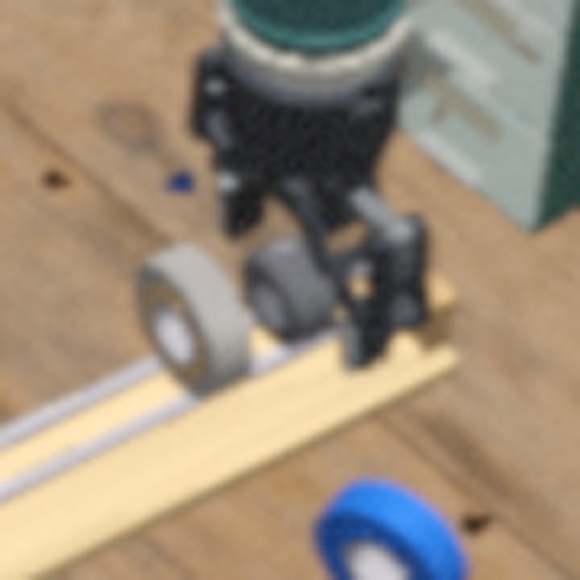

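```bash
sed -i 's/^G=.*/G=[.541,.1355,.232]; R=[.5315,-.1475,-.157]/' h.py
python3 - <<'E'
from h import *
P=cyl(G,-.009,.035,.019,.095)+cyl(G,.035,.055,.027,.095)
t=cv2.imread("pics/s3_top_full.png"); s=cv2.imread("pics/s3_scene_full.png")
over(t,"top",(150,160,210,235),6,P,"pics/a.png"); over(s,"scene",(195,140,255,205),7,P,"pics/c.png")
o=np.zeros((460,790,3),np.uint8); a=cv2.imread("pics/a.png"); c=cv2.imread("pics/c.png")
o[:450,:360]=a; o[:455,365:785]=c; cv2.imwrite("pics/ov4.png",o)
E
```

```text
(no output)
```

View pics/ov4.png

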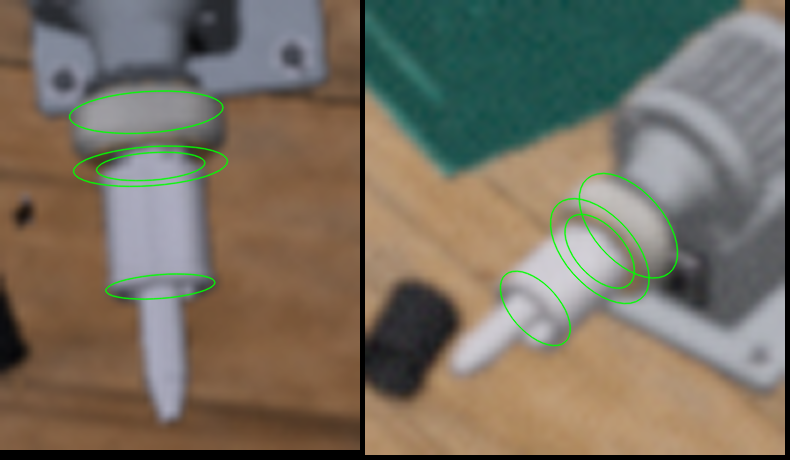

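Request:
jog_arm(plan=[{"dx":0,"dy":0,"dz":0.8,"roll":0,"grip":-1},{"dx":0,"dy":0,"dz":1,"roll":0,"grip":-1},{"dx":0,"dy":0.4,"dz":1,"roll":0,"grip":-1},{"dx":-0.2,"dy":0.8,"dz":0.6,"roll":0.4,"grip":-1},{"dx":-0.2,"dy":1,"dz":0,"roll":0.4,"grip":-1},{"dx":-0.2,"dy":1,"dz":0,"roll":0.4,"grip":-1},{"dx":-0.2,"dy":1,"dz":0,"roll":0.4,"grip":-1},{"dx":-0.2,"dy":1,"dz":0,"roll":0.4,"grip":-1},{"dx":-0.2,"dy":1,"dz":0,"roll":0.4,"grip":-1},{"dx":-0.2,"dy":1,"dz":0,"roll":0.4,"grip":-1},{"dx":-0.2,"dy":1,"dz":0,"roll":0.4,"grip":-1},{"dx":-0.2,"dy":1,"dz":0,"roll":0.4,"grip":-1},{"dx":-0.2,"dy":1,"dz":0,"roll":0.3,"grip":-1},{"dx":-0.2,"dy":0.8,"dz":0,"roll":0,"grip":-1},{"dx":-0.2,"dy":0.4,"dz":0,"roll":0,"grip":-1},{"dx":0,"dy":0,"dz":0,"roll":0,"grip":-1}])

```text
t: 12.15
eef_pos: [0.5336, 0.1503, 0.1951]
orientation: [[0.267, -0.963, 0.015], [-0.964, -0.268, -0.005], [0.009, -0.013, -1.0]]
contact_force: [0.1, -1.0, -0.6]
opening: 0.0857
```

Request:
jog_arm(plan=[{"dx":0.65,"dy":-0.4,"dz":0,"roll":-0.4,"grip":-1},{"dx":0,"dy":0,"dz":-0.4,"roll":0,"grip":-1},{"dx":0,"dy":0,"dz":-0.4,"roll":0,"grip":-1},{"dx":0,"dy":0,"dz":-0.3,"roll":0,"grip":-1}])

```text
t: 12.55
eef_pos: [0.5514, 0.1365, 0.1651]
orientation: [[0.223, -0.975, 0.015], [-0.975, -0.223, -0.008], [0.011, -0.013, -1.0]]
contact_force: [0.2, 0.1, -0.1]
opening: 0.0855
```

Request:
jog_arm(plan=[{"dx":0,"dy":0.08,"dz":-0.4,"roll":0.05,"grip":-1},{"dx":0,"dy":0,"dz":-0.2,"roll":0,"grip":1},{"dx":0,"dy":0,"dz":0,"roll":0,"grip":1},{"dx":0,"dy":0,"dz":0,"roll":0,"grip":1},{"dx":0,"dy":0,"dz":0,"roll":0,"grip":1},{"dx":0,"dy":0,"dz":0,"roll":0,"grip":1}])

```text
t: 13.15
eef_pos: [0.5501, 0.1377, 0.1465]
orientation: [[0.228, -0.974, 0.011], [-0.974, -0.228, -0.009], [0.011, -0.009, -1.0]]
contact_force: [0.3, 0.8, -1.5]
opening: 0.0373
```

```bash
python3 snap.py s6 None "(170,120,290,220)"
```

```text
[0.5501 0.1377 0.1465]
```

View pics/s6_scene.png

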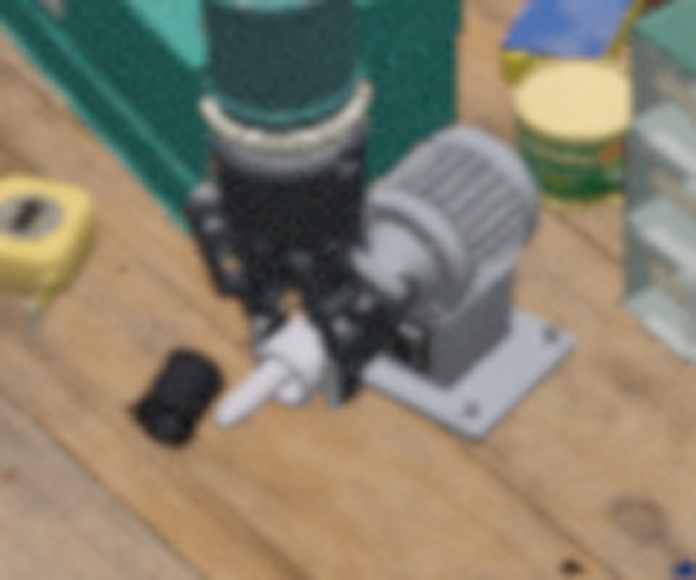

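Request:
jog_arm(plan=[{"dx":0,"dy":0,"dz":0.2,"roll":0,"grip":1},{"dx":-0.3,"dy":-0.07,"dz":0,"roll":0,"grip":1},{"dx":-0.5,"dy":-0.12,"dz":0,"roll":0,"grip":1},{"dx":-0.5,"dy":-0.12,"dz":0,"roll":0,"grip":1},{"dx":-0.5,"dy":-0.12,"dz":0,"roll":0,"grip":1}])

```text
t: 13.7
eef_pos: [0.5025, 0.1264, 0.1526]
orientation: [[0.228, -0.974, 0.013], [-0.974, -0.228, -0.008], [0.011, -0.011, -1.0]]
contact_force: [-0.1, -0.9, -0.2]
opening: 0.0375
```

Request:
jog_arm(plan=[{"dx":-0.6,"dy":-0.14,"dz":0,"roll":0,"grip":1},{"dx":-0.6,"dy":-0.14,"dz":0,"roll":0,"grip":1},{"dx":-0.6,"dy":-0.14,"dz":0,"roll":0,"grip":1},{"dx":-0.5,"dy":-0.12,"dz":0,"roll":0,"grip":1},{"dx":0,"dy":0,"dz":0,"roll":0,"grip":1}])

```text
t: 14.2
eef_pos: [0.4352, 0.11, 0.1526]
orientation: [[0.228, -0.974, 0.009], [-0.973, -0.229, -0.011], [0.013, -0.006, -1.0]]
contact_force: [-0.5, -0.7, -0.7]
opening: 0.0366
```

```bash
python3 snap.py s7 None "(170,120,290,220)"
```

```text
[0.4364 0.1103 0.1528]
```

View pics/s7_scene.png

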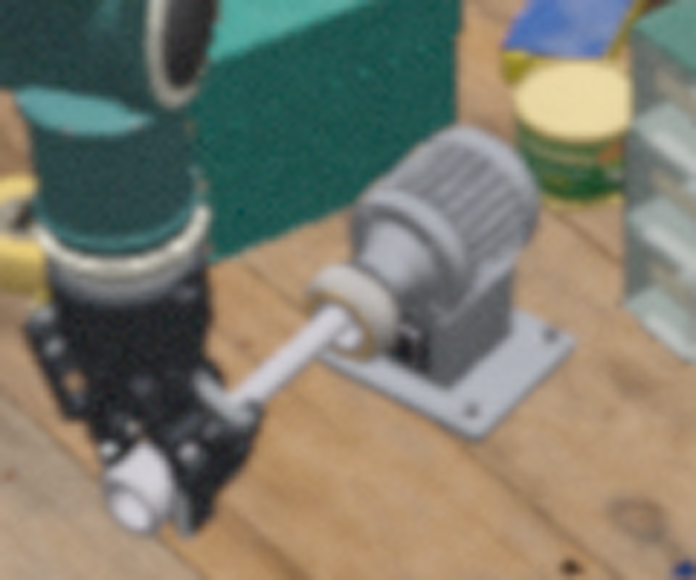

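Request:
jog_arm(plan=[{"dx":0,"dy":-0.3,"dz":0.8,"roll":0,"grip":1},{"dx":0.2,"dy":-0.6,"dz":0.8,"roll":-0.3,"grip":1},{"dx":0.2,"dy":-0.9,"dz":0.3,"roll":-0.4,"grip":1},{"dx":0.2,"dy":-0.9,"dz":0,"roll":-0.4,"grip":1},{"dx":0.2,"dy":-0.9,"dz":0,"roll":-0.4,"grip":1},{"dx":0.2,"dy":-0.9,"dz":0,"roll":-0.4,"grip":1},{"dx":0.2,"dy":-0.9,"dz":0,"roll":-0.4,"grip":1},{"dx":0.2,"dy":-0.9,"dz":0,"roll":-0.4,"grip":1},{"dx":0.2,"dy":-0.9,"dz":0,"roll":-0.4,"grip":1},{"dx":0.2,"dy":-0.9,"dz":0,"roll":-0.4,"grip":1},{"dx":0.2,"dy":-0.9,"dz":0,"roll":-0.3,"grip":1},{"dx":0.2,"dy":-0.4,"dz":0,"roll":0,"grip":1},{"dx":0,"dy":0,"dz":0,"roll":0,"grip":1}])

```text
t: 15.55
eef_pos: [0.4992, -0.1343, 0.2052]
orientation: [[-0.163, -0.986, 0.019], [-0.987, 0.163, -0.015], [0.011, -0.021, -1.0]]
contact_force: [-0.5, 0.3, -1.6]
opening: 0.0371
```

Request:
jog_arm(plan=[{"dx":-0.12,"dy":-0.2,"dz":-0.5,"roll":0,"grip":1},{"dx":0,"dy":0,"dz":-0.8,"roll":0,"grip":1},{"dx":0,"dy":0,"dz":-0.8,"roll":0,"grip":1},{"dx":0,"dy":0,"dz":-0.6,"roll":0,"grip":1},{"dx":0,"dy":0,"dz":-0.4,"roll":0,"grip":1},{"dx":0,"dy":0,"dz":0,"roll":0,"grip":1}])

```text
t: 16.15
eef_pos: [0.4939, -0.1341, 0.1218]
orientation: [[-0.154, -0.988, 0.016], [-0.988, 0.153, -0.011], [0.008, -0.018, -1.0]]
contact_force: [0.3, 0.1, -1.0]
opening: 0.0372
```

```bash
python3 snap.py s8 None "(230,200,350,300)"
```

```text
[ 0.4942 -0.1341  0.1224]
```

View pics/s8_scene.png

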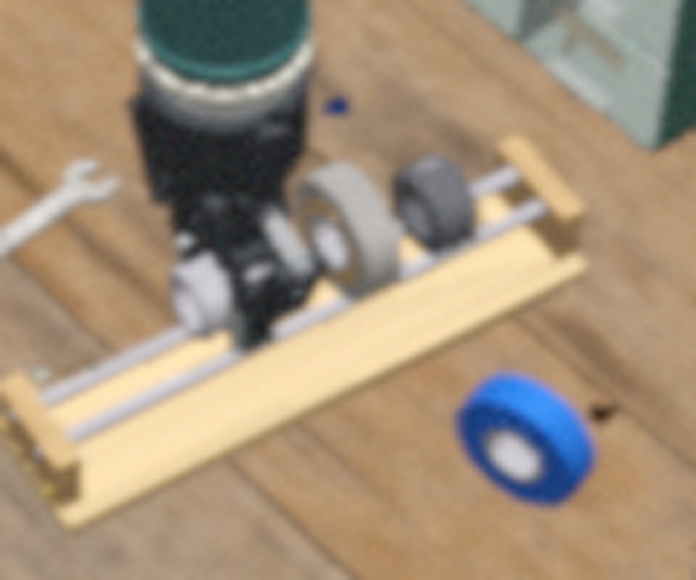

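Request:
jog_arm(plan=[{"dx":0,"dy":-0.28,"dz":0,"roll":0,"grip":1},{"dx":0,"dy":0,"dz":-0.25,"roll":0,"grip":1},{"dx":0,"dy":0,"dz":-0.1,"roll":0,"grip":1},{"dx":0,"dy":0,"dz":0,"roll":0,"grip":1}])

```text
t: 16.6
eef_pos: [0.4955, -0.1419, 0.1149]
orientation: [[-0.153, -0.988, 0.021], [-0.988, 0.153, -0.012], [0.009, -0.023, -1.0]]
contact_force: [-0.2, 0.2, -0.3]
opening: 0.037
```

Request:
jog_arm(plan=[{"dx":0,"dy":0,"dz":-0.12,"roll":0,"grip":1},{"dx":0,"dy":0,"dz":-0.04,"roll":0,"grip":1},{"dx":0,"dy":0,"dz":0,"roll":0,"grip":-1},{"dx":0,"dy":0,"dz":0,"roll":0,"grip":-1},{"dx":0,"dy":0,"dz":0,"roll":0,"grip":-1},{"dx":0,"dy":0,"dz":0,"roll":0,"grip":-1}])

```text
t: 17.2
eef_pos: [0.4968, -0.1417, 0.1123]
orientation: [[-0.153, -0.988, 0.024], [-0.988, 0.153, -0.013], [0.009, -0.026, -1.0]]
contact_force: [-0.7, -0.1, 0.5]
opening: 0.0854
```

```bash
python3 snap.py s9 None "(230,200,350,300)"
```

```text
[ 0.4967 -0.1417  0.1123]
```

View pics/s9_scene.png

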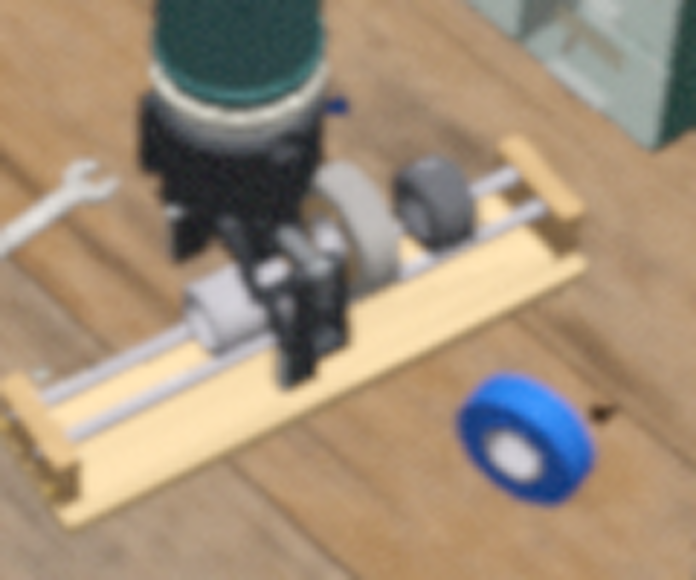

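Request:
jog_arm(plan=[{"dx":0,"dy":0,"dz":0.8,"roll":0,"grip":-1},{"dx":0,"dy":0,"dz":1,"roll":0,"grip":-1},{"dx":0,"dy":0.4,"dz":1,"roll":0,"grip":-1},{"dx":0.2,"dy":0.8,"dz":0.8,"roll":0.3,"grip":-1},{"dx":0.3,"dy":0.9,"dz":0.4,"roll":0.4,"grip":-1},{"dx":0.3,"dy":0.9,"dz":0,"roll":0.4,"grip":-1},{"dx":0.3,"dy":0.9,"dz":0,"roll":0.4,"grip":-1},{"dx":0.3,"dy":0.9,"dz":0,"roll":0.4,"grip":-1},{"dx":0.3,"dy":0.9,"dz":0,"roll":0.4,"grip":-1},{"dx":0.3,"dy":0.9,"dz":0,"roll":0.4,"grip":-1},{"dx":0.3,"dy":0.9,"dz":0,"roll":0.4,"grip":-1},{"dx":0.3,"dy":0.9,"dz":0,"roll":0.4,"grip":-1},{"dx":0.3,"dy":0.9,"dz":0,"roll":0,"grip":-1},{"dx":0.3,"dy":0.6,"dz":0,"roll":0,"grip":-1},{"dx":0.2,"dy":0.3,"dz":0,"roll":0,"grip":-1},{"dx":0,"dy":0,"dz":0,"roll":0,"grip":-1}])

```text
t: 18.85
eef_pos: [0.5818, 0.1328, 0.211]
orientation: [[0.223, -0.975, 0.02], [-0.975, -0.223, -0.002], [0.006, -0.019, -1.0]]
contact_force: [-0.1, -0.1, -0.3]
opening: 0.0852
```

```bash
python3 snap.py s10 "(140,140,345,300)" "(170,120,290,220)"
```

```text
[0.5814 0.1309 0.211 ]
```

View pics/s10_top.png

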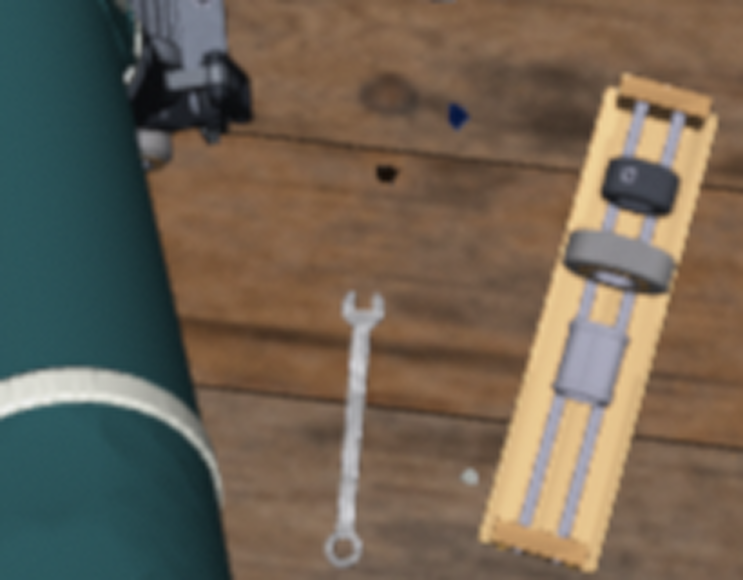

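View pics/s10_scene.png

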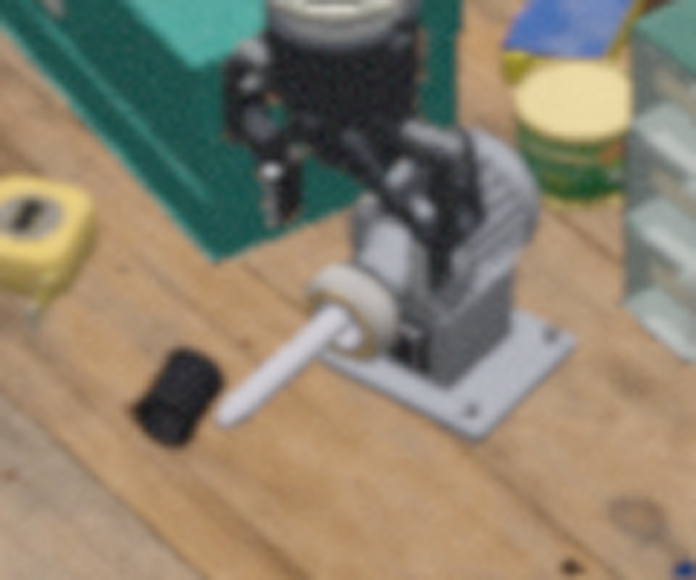

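Request:
jog_arm(plan=[{"dx":0.26,"dy":0.62,"dz":0,"roll":0,"grip":-1},{"dx":0,"dy":0,"dz":-0.7,"roll":0,"grip":-1},{"dx":0,"dy":0,"dz":-0.7,"roll":0,"grip":-1},{"dx":0,"dy":0,"dz":-0.5,"roll":0.04,"grip":-1}])

```text
t: 19.35
eef_pos: [0.5908, 0.1457, 0.1649]
orientation: [[0.219, -0.975, 0.026], [-0.976, -0.22, -0.003], [0.008, -0.024, -1.0]]
contact_force: [-0.8, -0.0, -0.6]
opening: 0.0854
```

Request:
jog_arm(plan=[{"dx":-0.14,"dy":0.06,"dz":-0.45,"roll":0.1,"grip":-1},{"dx":-0.03,"dy":0,"dz":-0.2,"roll":0,"grip":-1},{"dx":0,"dy":0,"dz":0,"roll":0,"grip":-1}])

```text
t: 19.65
eef_pos: [0.5856, 0.147, 0.1459]
orientation: [[0.229, -0.973, 0.023], [-0.973, -0.229, -0.003], [0.008, -0.021, -1.0]]
contact_force: [0.1, 0.8, -0.3]
opening: 0.0851
```

```bash
python3 snap.py s11 None "(190,120,290,205)"
```

```text
[0.5857 0.147  0.1462]
```

View pics/s11_scene.png

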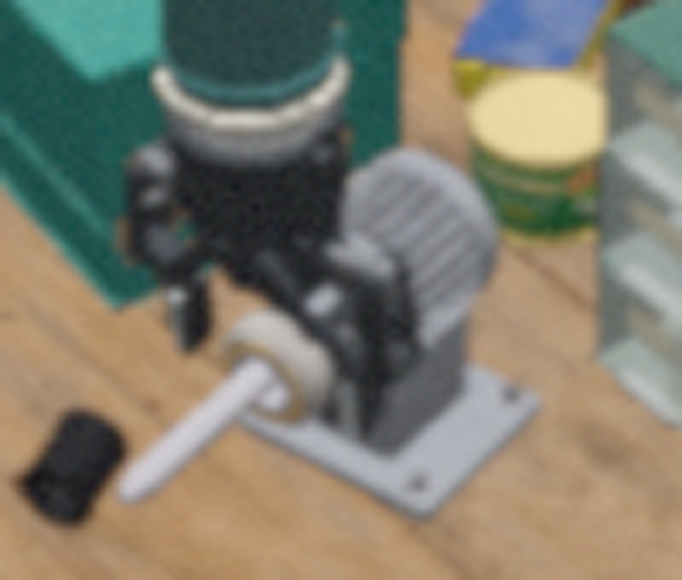

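Request:
jog_arm(plan=[{"dx":0.05,"dy":0,"dz":0,"roll":0,"grip":1},{"dx":0,"dy":0,"dz":0,"roll":0,"grip":1},{"dx":0,"dy":0,"dz":0,"roll":0,"grip":1},{"dx":0,"dy":0,"dz":0,"roll":0,"grip":1},{"dx":0,"dy":0,"dz":0.18,"roll":0,"grip":1},{"dx":-0.3,"dy":-0.07,"dz":0,"roll":0,"grip":1},{"dx":-0.4,"dy":-0.09,"dz":0,"roll":0,"grip":1}])

```text
t: 20.4
eef_pos: [0.5707, 0.1431, 0.1534]
orientation: [[0.228, -0.973, 0.028], [-0.974, -0.228, -0.002], [0.008, -0.026, -1.0]]
contact_force: [-0.1, 0.3, -2.0]
opening: 0.0529
```

```bash
python3 snap.py s12 None "(190,120,290,205)"
```

```text
[0.5688 0.1427 0.1532]
```

View pics/s12_scene.png

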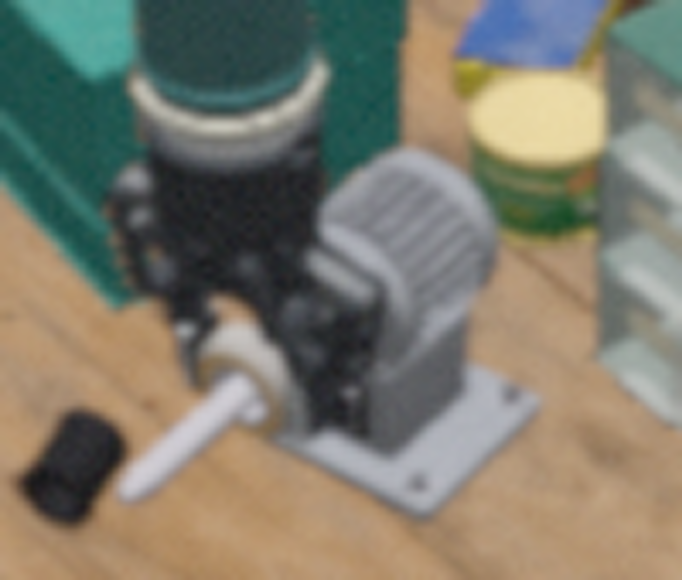

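Request:
jog_arm(plan=[{"dx":-0.55,"dy":-0.13,"dz":0,"roll":0,"grip":1},{"dx":-0.55,"dy":-0.13,"dz":0,"roll":0,"grip":1},{"dx":-0.55,"dy":-0.13,"dz":0,"roll":0,"grip":1},{"dx":-0.55,"dy":-0.13,"dz":0,"roll":0,"grip":1}])

```text
t: 20.85
eef_pos: [0.5105, 0.1289, 0.1532]
orientation: [[0.229, -0.973, 0.026], [-0.973, -0.229, -0.003], [0.009, -0.024, -1.0]]
contact_force: [-0.5, -0.6, -0.9]
opening: 0.0531
```

Request:
jog_arm(plan=[{"dx":-0.55,"dy":-0.13,"dz":0,"roll":0,"grip":1},{"dx":-0.55,"dy":-0.13,"dz":0,"roll":0,"grip":1},{"dx":-0.55,"dy":-0.13,"dz":0,"roll":0,"grip":1},{"dx":-0.55,"dy":-0.13,"dz":0,"roll":0,"grip":1},{"dx":-0.3,"dy":-0.06,"dz":0,"roll":0,"grip":1},{"dx":0,"dy":0,"dz":0,"roll":0,"grip":1}])

```text
t: 21.45
eef_pos: [0.4404, 0.1123, 0.1534]
orientation: [[0.23, -0.973, 0.023], [-0.973, -0.23, -0.005], [0.01, -0.021, -1.0]]
contact_force: [0.6, 1.0, -0.3]
opening: 0.0532
```

```bash
python3 snap.py s13 None "(170,120,290,220)"
```

```text
[0.4411 0.1124 0.1535]
```

View pics/s13_scene.png

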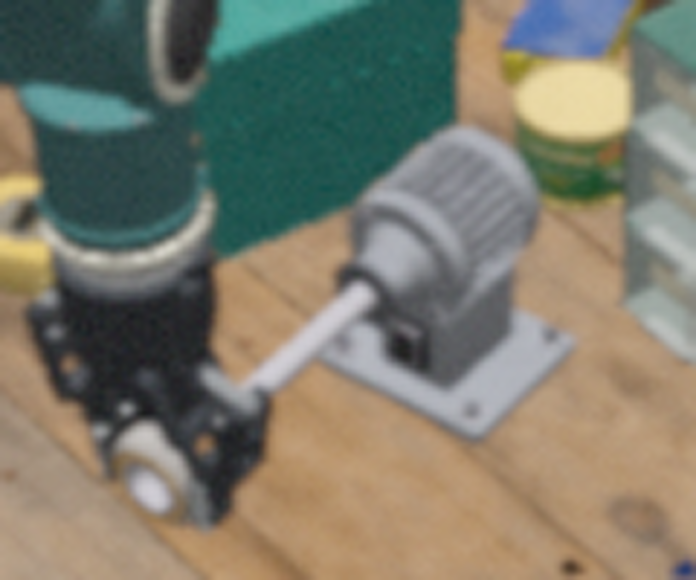

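Request:
jog_arm(plan=[{"dx":0,"dy":-0.3,"dz":0.8,"roll":0,"grip":1},{"dx":0.1,"dy":-0.6,"dz":0.8,"roll":-0.3,"grip":1},{"dx":0.1,"dy":-0.9,"dz":0.5,"roll":-0.4,"grip":1},{"dx":0,"dy":-0.9,"dz":0,"roll":-0.4,"grip":1},{"dx":0,"dy":-0.9,"dz":0,"roll":-0.4,"grip":1},{"dx":0,"dy":-0.9,"dz":0,"roll":-0.4,"grip":1},{"dx":0,"dy":-0.9,"dz":0,"roll":-0.4,"grip":1},{"dx":0,"dy":-0.9,"dz":0,"roll":-0.4,"grip":1},{"dx":-0.1,"dy":-0.9,"dz":0,"roll":-0.4,"grip":1},{"dx":-0.1,"dy":-0.9,"dz":0,"roll":-0.4,"grip":1},{"dx":-0.1,"dy":-0.8,"dz":0,"roll":-0.3,"grip":1},{"dx":-0.1,"dy":-0.3,"dz":0,"roll":0,"grip":1},{"dx":0,"dy":0,"dz":0,"roll":0,"grip":1}])

```text
t: 22.8
eef_pos: [0.4456, -0.1252, 0.2112]
orientation: [[-0.16, -0.986, 0.036], [-0.987, 0.16, -0.013], [0.007, -0.037, -0.999]]
contact_force: [-0.4, 0.5, -1.4]
opening: 0.0532
```

Request:
jog_arm(plan=[{"dx":-0.38,"dy":-0.25,"dz":-0.5,"roll":0,"grip":1},{"dx":0,"dy":0,"dz":-0.8,"roll":0,"grip":1},{"dx":0,"dy":0,"dz":-0.8,"roll":0,"grip":1},{"dx":0,"dy":0,"dz":-0.6,"roll":0,"grip":1},{"dx":0,"dy":0,"dz":-0.3,"roll":0,"grip":1},{"dx":0,"dy":0,"dz":0,"roll":0,"grip":1}])

```text
t: 23.4
eef_pos: [0.4396, -0.1257, 0.1351]
orientation: [[-0.149, -0.988, 0.042], [-0.989, 0.149, -0.011], [0.004, -0.043, -0.999]]
contact_force: [0.1, 0.2, -1.0]
opening: 0.0528
```

```bash
python3 snap.py s14 None "(220,200,350,300)"
```

```text
[ 0.4399 -0.1258  0.1356]
```

View pics/s14_scene.png

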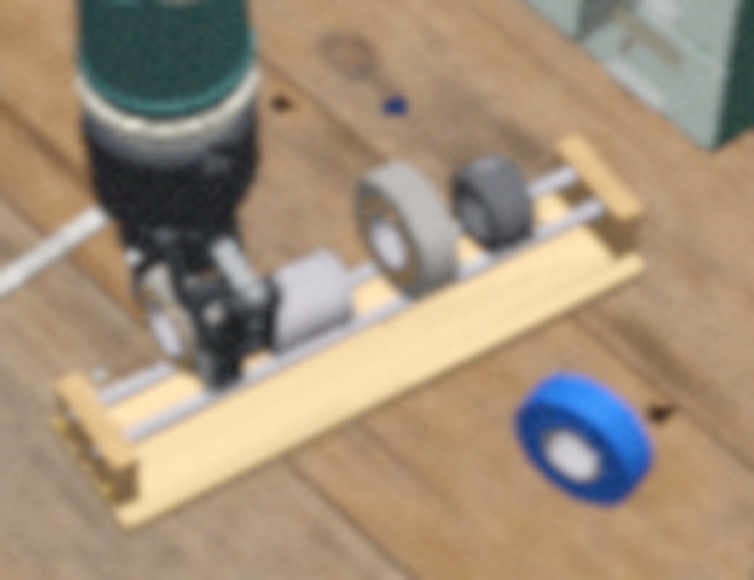

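Request:
jog_arm(plan=[{"dx":-0.15,"dy":-0.26,"dz":-0.1,"roll":-0.05,"grip":1},{"dx":-0.03,"dy":0,"dz":-0.25,"roll":0,"grip":1},{"dx":-0.03,"dy":0,"dz":-0.15,"roll":0,"grip":1},{"dx":-0.03,"dy":0,"dz":0,"roll":0,"grip":1}])

```text
t: 23.85
eef_pos: [0.435, -0.1329, 0.1241]
orientation: [[-0.154, -0.987, 0.047], [-0.988, 0.153, -0.012], [0.005, -0.048, -0.999]]
contact_force: [-0.0, 0.1, -0.8]
opening: 0.0529
```

Request:
jog_arm(plan=[{"dx":0,"dy":0,"dz":-0.12,"roll":0,"grip":1},{"dx":-0.03,"dy":0,"dz":-0.04,"roll":0,"grip":1},{"dx":0,"dy":0,"dz":0,"roll":0,"grip":-1},{"dx":0,"dy":0,"dz":0,"roll":0,"grip":-1},{"dx":0,"dy":0,"dz":0,"roll":0,"grip":-1}])

```text
t: 24.35
eef_pos: [0.4361, -0.1331, 0.1233]
orientation: [[-0.154, -0.987, 0.052], [-0.988, 0.153, -0.014], [0.006, -0.053, -0.999]]
contact_force: [-0.1, -0.3, 0.2]
opening: 0.0855
```

```bash
python3 snap.py s15 None "(220,200,350,300)"; python3 -c "
from h import *
s=ctrl.get_state();print(s['q'].round(3),s['contact_force'])"
```

```text
[ 0.4361 -0.1331  0.1233]
[ 0.368  0.44  -0.171  2.206  0.172  0.454 -1.664] [ 0.20666342 -0.63265817 -0.03004294]
```

View pics/s15_scene.png

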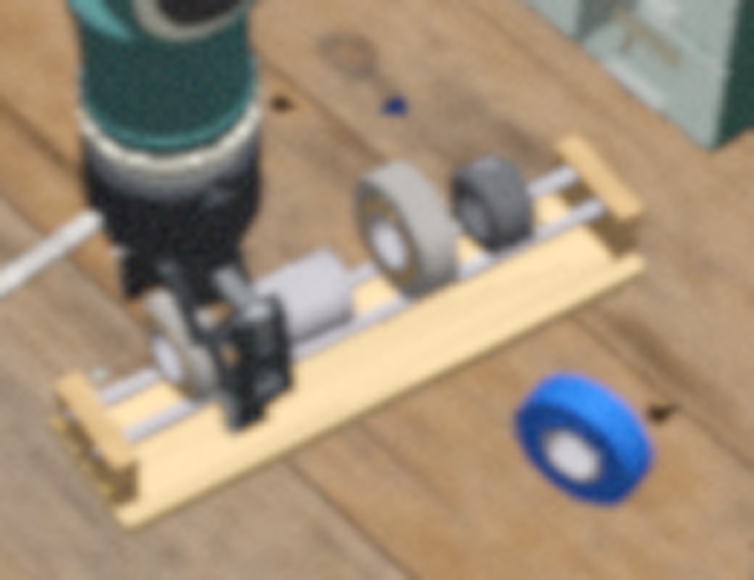

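Request:
jog_arm(plan=[{"dx":0,"dy":0,"dz":0.8,"roll":0,"grip":-1},{"dx":0,"dy":0,"dz":1,"roll":0,"grip":-1},{"dx":0,"dy":0,"dz":1,"roll":0,"grip":-1},{"dx":0.3,"dy":0,"dz":0.8,"roll":0,"grip":-1},{"dx":0.8,"dy":-0.14,"dz":0,"roll":0,"grip":-1},{"dx":0.9,"dy":-0.14,"dz":0,"roll":0,"grip":-1},{"dx":0.9,"dy":-0.14,"dz":0,"roll":0,"grip":-1},{"dx":0.9,"dy":-0.14,"dz":0,"roll":0,"grip":-1},{"dx":0.7,"dy":-0.14,"dz":0,"roll":0,"grip":-1},{"dx":0.3,"dy":0,"dz":0,"roll":0,"grip":-1},{"dx":0,"dy":0,"dz":0,"roll":0,"grip":-1}])

```text
t: 25.5
eef_pos: [0.5578, -0.151, 0.2147]
orientation: [[-0.155, -0.987, 0.046], [-0.988, 0.154, -0.013], [0.005, -0.048, -0.999]]
contact_force: [-1.0, -0.1, -1.5]
opening: 0.0853
```

```bash
python3 snap.py s16 None "(230,170,350,280)"
```

```text
[ 0.5572 -0.1511  0.2146]
```

View pics/s16_scene.png

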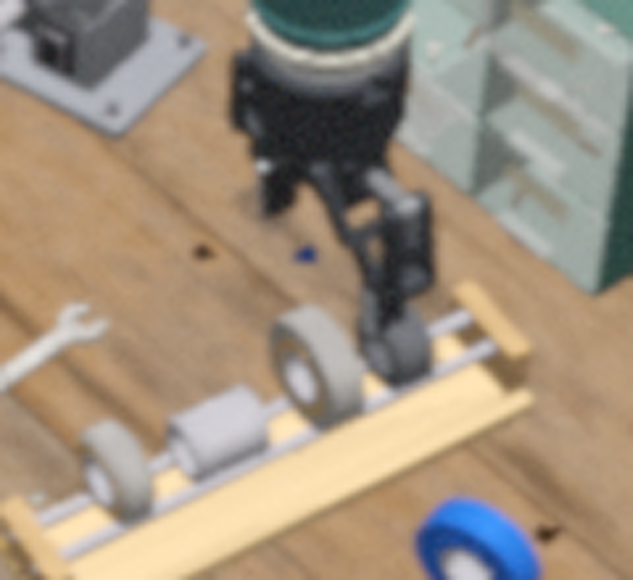

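Request:
jog_arm(plan=[{"dx":0,"dy":0,"dz":-0.6,"roll":-0.03,"grip":-1},{"dx":0,"dy":0,"dz":-0.5,"roll":0,"grip":-1},{"dx":0,"dy":0,"dz":0,"roll":0,"grip":-1}])

```text
t: 25.85
eef_pos: [0.5544, -0.1508, 0.1843]
orientation: [[-0.158, -0.986, 0.043], [-0.987, 0.158, -0.013], [0.006, -0.044, -0.999]]
contact_force: [-0.3, 1.1, -0.3]
opening: 0.0857
```

```bash
python3 snap.py s17 None "(270,190,340,265)"
```

```text
[ 0.5547 -0.1508  0.185 ]
```

View pics/s17_scene.png

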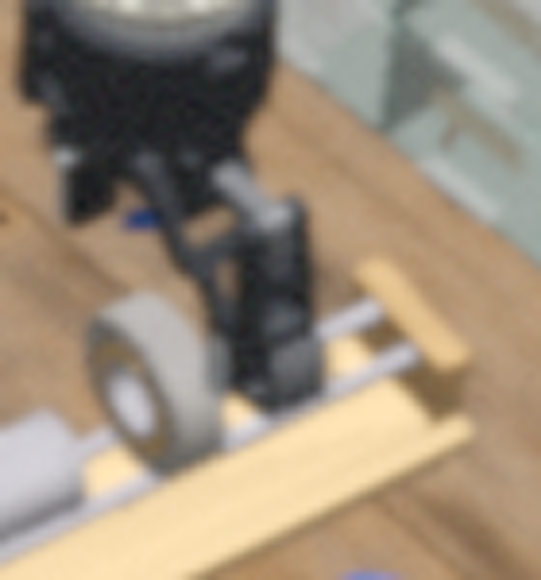

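Request:
jog_arm(plan=[{"dx":0.08,"dy":0,"dz":-0.35,"roll":0,"grip":-1},{"dx":0.03,"dy":0,"dz":-0.35,"roll":0,"grip":-1}])

```text
t: 26.1
eef_pos: [0.558, -0.151, 0.1676]
orientation: [[-0.159, -0.986, 0.046], [-0.987, 0.158, -0.014], [0.006, -0.047, -0.999]]
contact_force: [0.0, 0.6, 0.4]
opening: 0.0851
```

Request:
jog_arm(plan=[{"dx":0,"dy":0,"dz":-0.4,"roll":0,"grip":-1},{"dx":0,"dy":0,"dz":-0.4,"roll":0,"grip":-1},{"dx":0,"dy":0,"dz":-0.4,"roll":0,"grip":-1}])

```text
t: 26.4
eef_pos: [0.5582, -0.151, 0.1351]
orientation: [[-0.159, -0.986, 0.046], [-0.987, 0.158, -0.014], [0.006, -0.048, -0.999]]
contact_force: [0.2, -0.0, -0.7]
opening: 0.0853
```

Request:
jog_arm(plan=[{"dx":0,"dy":0,"dz":-0.25,"roll":0,"grip":-1},{"dx":0,"dy":0,"dz":0,"roll":0,"grip":1},{"dx":0,"dy":0,"dz":0,"roll":0,"grip":1},{"dx":0,"dy":0,"dz":0,"roll":0,"grip":1}])

```text
t: 26.8
eef_pos: [0.558, -0.1502, 0.1266]
orientation: [[-0.158, -0.986, 0.044], [-0.987, 0.157, -0.012], [0.005, -0.046, -0.999]]
contact_force: [0.3, -0.1, -0.6]
opening: 0.0652
```

```bash
python3 snap.py s18 None "(270,190,340,265)"
```

```text
[ 0.558  -0.1502  0.1266]
```

View pics/s18_scene.png

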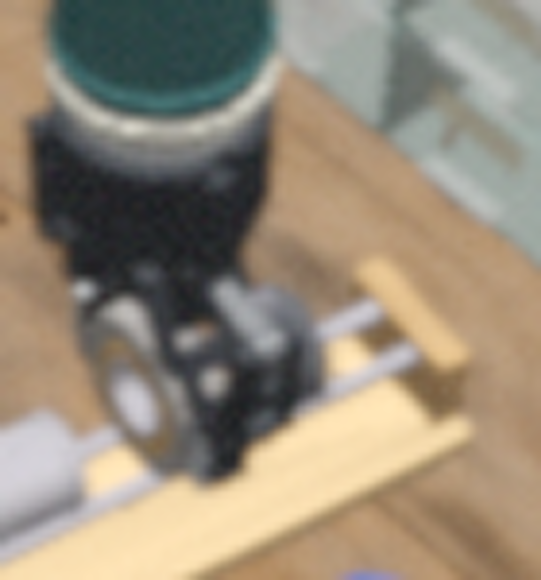

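Request:
jog_arm(plan=[{"dx":0,"dy":0,"dz":0.4,"roll":0,"grip":1},{"dx":0,"dy":0,"dz":0.8,"roll":0,"grip":1},{"dx":0,"dy":0,"dz":1,"roll":0,"grip":1},{"dx":0,"dy":0.3,"dz":1,"roll":0,"grip":1},{"dx":-0.3,"dy":0.7,"dz":0.3,"roll":0.3,"grip":1},{"dx":-0.4,"dy":0.9,"dz":0,"roll":0.4,"grip":1},{"dx":-0.4,"dy":0.9,"dz":0,"roll":0.4,"grip":1},{"dx":-0.4,"dy":0.9,"dz":0,"roll":0.4,"grip":1},{"dx":-0.4,"dy":0.9,"dz":0,"roll":0.4,"grip":1},{"dx":-0.4,"dy":0.9,"dz":0,"roll":0.4,"grip":1},{"dx":-0.4,"dy":0.9,"dz":0,"roll":0.4,"grip":1},{"dx":-0.4,"dy":0.9,"dz":0,"roll":0.4,"grip":1},{"dx":-0.4,"dy":0.9,"dz":0,"roll":0.4,"grip":1},{"dx":-0.4,"dy":0.8,"dz":0,"roll":0,"grip":1},{"dx":-0.2,"dy":0.4,"dz":0,"roll":0,"grip":1},{"dx":0,"dy":0,"dz":0,"roll":0,"grip":1}])

```text
t: 28.45
eef_pos: [0.4402, 0.1013, 0.2195]
orientation: [[0.225, -0.973, 0.044], [-0.974, -0.225, 0.003], [0.007, -0.044, -0.999]]
contact_force: [0.1, 0.0, -1.8]
opening: 0.0652
```

```bash
python3 snap.py s19 None "(170,100,310,240)"
```

```text
[0.4406 0.1005 0.2194]
```

View pics/s19_scene.png

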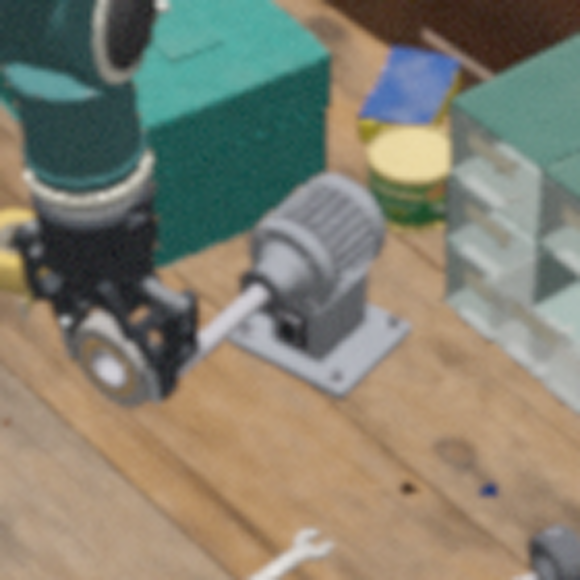

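Request:
jog_arm(plan=[{"dx":0,"dy":0.45,"dz":-0.4,"roll":0,"grip":1},{"dx":0,"dy":0,"dz":-0.7,"roll":0,"grip":1},{"dx":0,"dy":0,"dz":-0.7,"roll":0,"grip":1},{"dx":0,"dy":0,"dz":-0.5,"roll":0,"grip":1},{"dx":0,"dy":0,"dz":-0.2,"roll":0,"grip":1},{"dx":0,"dy":0,"dz":0,"roll":0,"grip":1}])

```text
t: 29.1
eef_pos: [0.4443, 0.1061, 0.1552]
orientation: [[0.215, -0.975, 0.048], [-0.977, -0.215, -0.001], [0.011, -0.047, -0.999]]
contact_force: [-0.4, -0.3, -2.5]
opening: 0.0652
```

```bash
python3 snap.py s20 "(130,150,230,260)" "(180,140,260,220)"
```

```text
[0.4447 0.1065 0.156 ]
```

View pics/s20_scene.png

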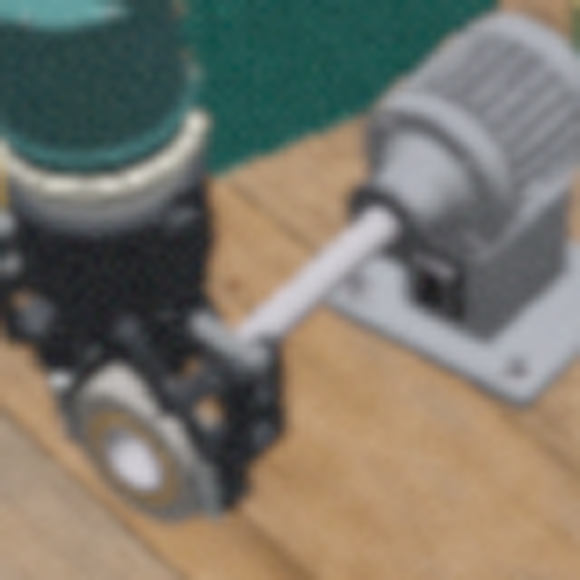

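View pics/s20_top.png

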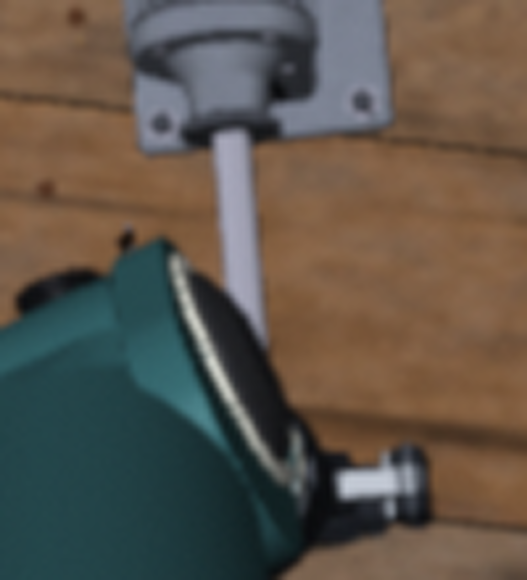

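Request:
jog_arm(plan=[{"dx":0,"dy":0.28,"dz":-0.18,"roll":0.15,"grip":1},{"dx":0.2,"dy":0.05,"dz":-0.03,"roll":0,"grip":1},{"dx":0,"dy":0,"dz":0,"roll":0,"grip":1}])

```text
t: 29.5
eef_pos: [0.4514, 0.1155, 0.152]
orientation: [[0.231, -0.972, 0.053], [-0.973, -0.231, 0.001], [0.011, -0.052, -0.999]]
contact_force: [-0.0, -0.7, -0.8]
opening: 0.0651
```

Request:
jog_arm(plan=[{"dx":0.4,"dy":0.09,"dz":0,"roll":0,"grip":1},{"dx":0.4,"dy":0.09,"dz":0,"roll":0,"grip":1},{"dx":0.4,"dy":0.09,"dz":-0.02,"roll":0,"grip":1},{"dx":0.3,"dy":0.07,"dz":0,"roll":0,"grip":1}])

```text
t: 29.9
eef_pos: [0.4921, 0.1248, 0.152]
orientation: [[0.231, -0.971, 0.055], [-0.973, -0.231, 0.001], [0.011, -0.054, -0.999]]
contact_force: [-0.1, -0.5, -1.2]
opening: 0.0649
```

```bash
python3 snap.py s21 None "(180,140,260,220)"
```

```text
[0.4934 0.1252 0.1522]
```

View pics/s21_scene.png

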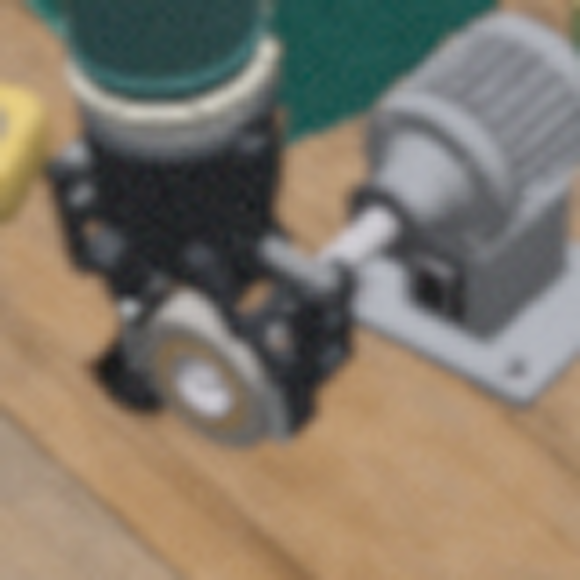

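Request:
jog_arm(plan=[{"dx":0.5,"dy":0.118,"dz":0,"roll":0,"grip":1},{"dx":0.5,"dy":0.118,"dz":-0.02,"roll":0,"grip":1},{"dx":0.5,"dy":0.118,"dz":0,"roll":0,"grip":1},{"dx":0.5,"dy":0.118,"dz":-0.02,"roll":0,"grip":1},{"dx":0.5,"dy":0.118,"dz":0,"roll":0,"grip":1}])

```text
t: 30.45
eef_pos: [0.5582, 0.1402, 0.1502]
orientation: [[0.23, -0.972, 0.053], [-0.973, -0.231, 0.001], [0.011, -0.052, -0.999]]
contact_force: [0.4, -0.8, -1.3]
opening: 0.0649
```

Request:
jog_arm(plan=[{"dx":0.35,"dy":0.08,"dz":0.02,"roll":0,"grip":1},{"dx":0.35,"dy":0.08,"dz":0,"roll":0,"grip":1},{"dx":0.15,"dy":0.035,"dz":0,"roll":0,"grip":1}])

```text
t: 30.75
eef_pos: [0.5819, 0.1454, 0.1502]
orientation: [[0.23, -0.972, 0.053], [-0.973, -0.23, 0.001], [0.011, -0.051, -0.999]]
contact_force: [0.1, 0.4, -1.0]
opening: 0.0648
```

Request:
jog_arm(plan=[{"dx":0.12,"dy":0.03,"dz":0,"roll":0,"grip":1},{"dx":0.12,"dy":0.03,"dz":0,"roll":0,"grip":1}])

```text
t: 30.95
eef_pos: [0.5877, 0.1469, 0.1498]
orientation: [[0.23, -0.972, 0.051], [-0.973, -0.23, 0.0], [0.011, -0.05, -0.999]]
contact_force: [-10.4, -2.4, 4.3]
opening: 0.065
```

```bash
python3 snap.py s22 None "(190,130,270,205)"
```

```text
[0.5877 0.1469 0.1497]
```

View pics/s22_scene.png

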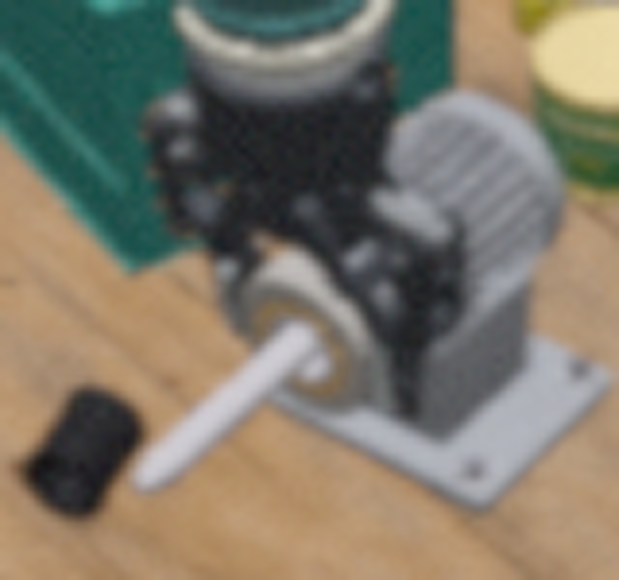

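Request:
jog_arm(plan=[{"dx":0,"dy":0,"dz":-0.13,"roll":0,"grip":1},{"dx":0,"dy":0,"dz":0,"roll":0,"grip":-1},{"dx":0,"dy":0,"dz":0,"roll":0,"grip":-1},{"dx":0,"dy":0,"dz":0,"roll":0,"grip":-1}])

```text
t: 31.4
eef_pos: [0.5876, 0.147, 0.1466]
orientation: [[0.23, -0.972, 0.051], [-0.973, -0.231, 0.0], [0.011, -0.05, -0.999]]
contact_force: [0.1, 0.6, 1.0]
opening: 0.0854
```

```bash
python3 snap.py s23 None "(190,130,270,205)"
```

```text
[0.5877 0.147  0.1467]
```

View pics/s23_scene.png

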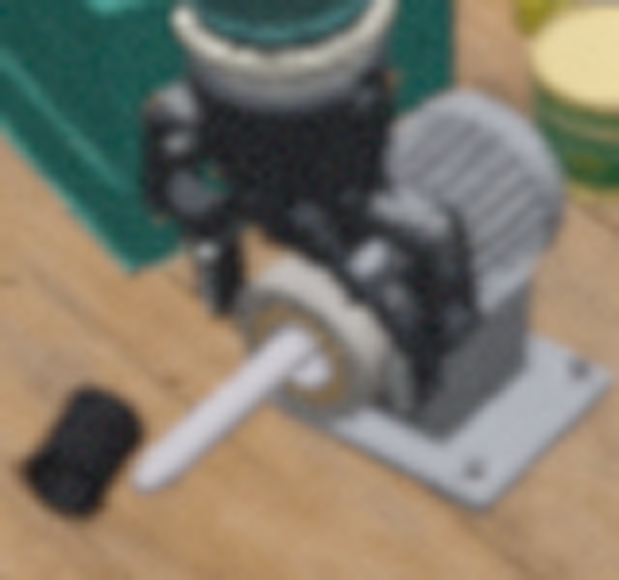

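Request:
jog_arm(plan=[{"dx":0,"dy":0,"dz":0.6,"roll":0,"grip":-1},{"dx":0,"dy":0,"dz":1,"roll":0,"grip":-1},{"dx":0,"dy":-0.2,"dz":1,"roll":0,"grip":-1},{"dx":-0.3,"dy":-0.8,"dz":0.2,"roll":-0.4,"grip":-1},{"dx":-0.4,"dy":-1,"dz":0,"roll":-0.4,"grip":-1},{"dx":-0.4,"dy":-1,"dz":0,"roll":-0.4,"grip":-1},{"dx":-0.4,"dy":-1,"dz":0,"roll":-0.4,"grip":-1},{"dx":-0.4,"dy":-1,"dz":0,"roll":-0.4,"grip":-1},{"dx":-0.4,"dy":-1,"dz":0,"roll":-0.4,"grip":-1},{"dx":-0.4,"dy":-1,"dz":0,"roll":-0.4,"grip":-1},{"dx":-0.3,"dy":-1,"dz":0,"roll":-0.4,"grip":-1},{"dx":-0.3,"dy":-1,"dz":0,"roll":-0.4,"grip":-1},{"dx":-0.2,"dy":-0.9,"dz":0,"roll":-0.2,"grip":-1},{"dx":0,"dy":-0.5,"dz":0,"roll":0,"grip":-1},{"dx":0,"dy":0,"dz":0,"roll":0,"grip":-1}])

```text
t: 32.95
eef_pos: [0.4861, -0.1332, 0.2251]
orientation: [[-0.188, -0.981, 0.05], [-0.982, 0.187, -0.025], [0.015, -0.054, -0.998]]
contact_force: [0.3, -0.5, 0.3]
opening: 0.0855
```

```bash
python3 snap.py s24 "(140,140,345,300)" "(190,130,340,290)"
```

```text
[ 0.4866 -0.1308  0.225 ]
```

View pics/s24_scene.png

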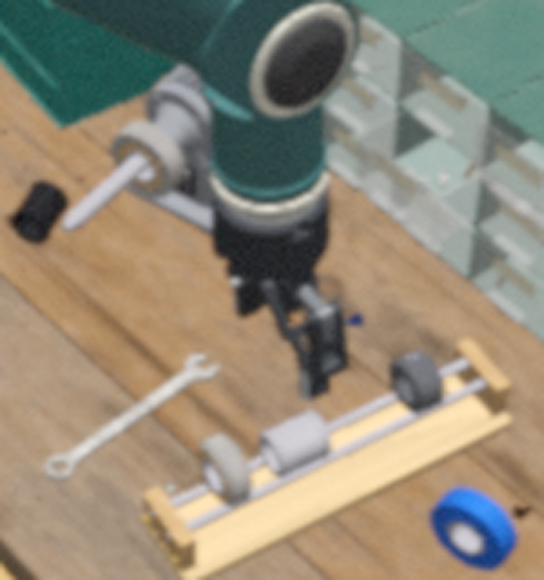

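View pics/s24_top.png

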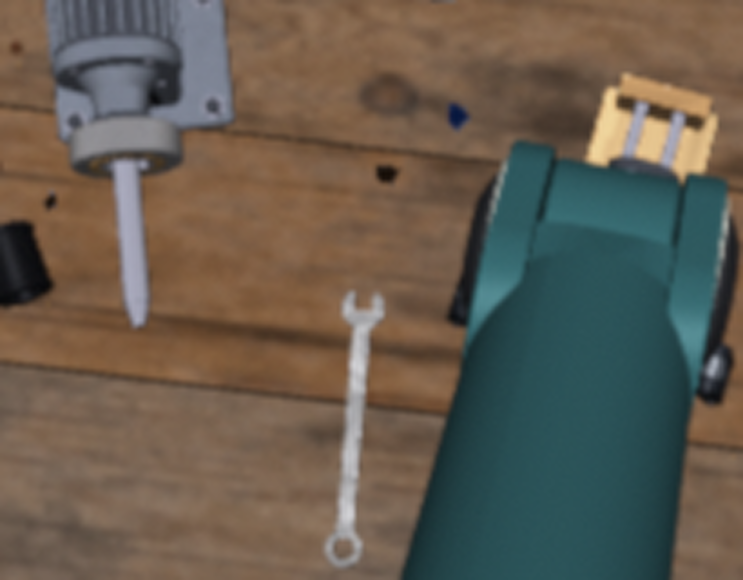

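Request:
jog_arm(plan=[{"dx":0.3,"dy":-0.38,"dz":0,"roll":0.3,"grip":-1},{"dx":0,"dy":0,"dz":-0.8,"roll":0,"grip":-1},{"dx":0,"dy":0,"dz":-0.9,"roll":0,"grip":-1},{"dx":0,"dy":0,"dz":-0.8,"roll":0,"grip":-1},{"dx":0,"dy":0,"dz":-0.5,"roll":0,"grip":-1}])

```text
t: 33.55
eef_pos: [0.4981, -0.1329, 0.1501]
orientation: [[-0.143, -0.988, 0.059], [-0.99, 0.142, -0.019], [0.011, -0.061, -0.998]]
contact_force: [-0.5, -0.1, -0.2]
opening: 0.0853
```

Request:
jog_arm(plan=[{"dx":-0.15,"dy":-0.3,"dz":-0.4,"roll":-0.13,"grip":-1},{"dx":0,"dy":0,"dz":-0.5,"roll":0,"grip":-1},{"dx":0,"dy":0,"dz":-0.4,"roll":0,"grip":-1},{"dx":0,"dy":0,"dz":-0.15,"roll":0,"grip":-1},{"dx":0,"dy":0,"dz":0,"roll":0,"grip":-1}])

```text
t: 34.05
eef_pos: [0.4945, -0.1386, 0.1103]
orientation: [[-0.153, -0.987, 0.057], [-0.988, 0.152, -0.018], [0.01, -0.059, -0.998]]
contact_force: [-0.1, -0.5, 0.0]
opening: 0.0854
```

```bash
python3 snap.py s25 None "(220,190,350,300)"
```

```text
[ 0.4946 -0.1386  0.1106]
```

View pics/s25_scene.png

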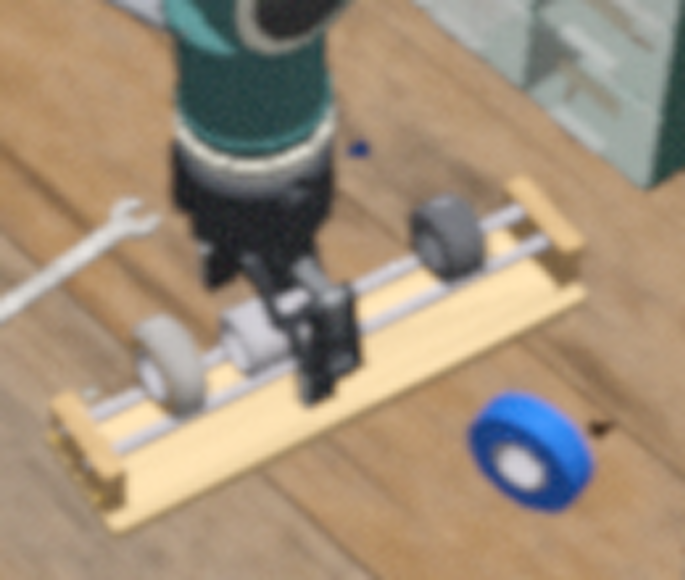

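Request:
jog_arm(plan=[{"dx":0,"dy":-0.1,"dz":0,"roll":0,"grip":-1},{"dx":0,"dy":0,"dz":0,"roll":0,"grip":1},{"dx":0,"dy":0,"dz":0,"roll":0,"grip":1},{"dx":0,"dy":0,"dz":0,"roll":0,"grip":1},{"dx":0,"dy":0,"dz":0,"roll":0,"grip":1},{"dx":0,"dy":0,"dz":0,"roll":0,"grip":1}])

```text
t: 34.7
eef_pos: [0.4965, -0.139, 0.1132]
orientation: [[-0.151, -0.987, 0.063], [-0.989, 0.15, -0.017], [0.007, -0.064, -0.998]]
contact_force: [-0.2, -1.2, -1.4]
opening: 0.0371
```

Request:
jog_arm(plan=[{"dx":0,"dy":0,"dz":0.6,"roll":0,"grip":1},{"dx":0,"dy":0,"dz":1,"roll":0,"grip":1},{"dx":0,"dy":0,"dz":1,"roll":0,"grip":1},{"dx":0,"dy":0.4,"dz":1,"roll":0,"grip":1},{"dx":-0.1,"dy":0.8,"dz":0.2,"roll":0.3,"grip":1},{"dx":-0.2,"dy":1,"dz":0,"roll":0.4,"grip":1},{"dx":-0.2,"dy":1,"dz":0,"roll":0.4,"grip":1},{"dx":-0.2,"dy":1,"dz":0,"roll":0.4,"grip":1},{"dx":-0.2,"dy":1,"dz":0,"roll":0.4,"grip":1},{"dx":-0.2,"dy":1,"dz":0,"roll":0.4,"grip":1},{"dx":-0.2,"dy":1,"dz":0,"roll":0.4,"grip":1},{"dx":-0.2,"dy":1,"dz":0,"roll":0.4,"grip":1},{"dx":-0.1,"dy":1,"dz":0,"roll":0.4,"grip":1},{"dx":0,"dy":0.5,"dz":0,"roll":0,"grip":1},{"dx":0,"dy":0,"dz":0,"roll":0,"grip":1}])

```text
t: 36.2
eef_pos: [0.4432, 0.1181, 0.2034]
orientation: [[0.227, -0.972, 0.052], [-0.974, -0.227, 0.005], [0.007, -0.051, -0.999]]
contact_force: [-0.4, -0.9, -1.6]
opening: 0.0374
```

Request:
jog_arm(plan=[{"dx":0,"dy":-0.2,"dz":-0.4,"roll":0,"grip":1},{"dx":0,"dy":0,"dz":-0.6,"roll":0,"grip":1},{"dx":0,"dy":0,"dz":-0.6,"roll":0,"grip":1},{"dx":0,"dy":0,"dz":-0.35,"roll":0,"grip":1},{"dx":0,"dy":0,"dz":0,"roll":0,"grip":1}])

```text
t: 36.7
eef_pos: [0.4407, 0.1082, 0.1491]
orientation: [[0.226, -0.973, 0.047], [-0.974, -0.226, 0.001], [0.009, -0.046, -0.999]]
contact_force: [-0.3, 0.1, -0.9]
opening: 0.0373
```

```bash
python3 snap.py s26 "(130,150,230,260)" "(180,140,260,220)"
```

```text
[0.4414 0.1087 0.1503]
```

View pics/s26_scene.png

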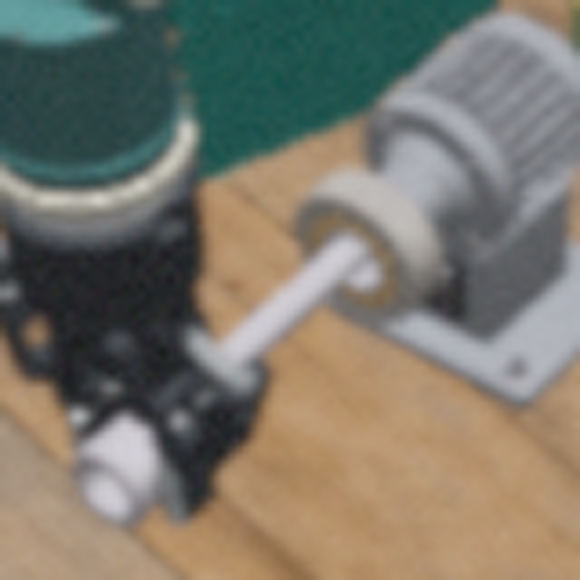

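Request:
jog_arm(plan=[{"dx":0.1,"dy":0.18,"dz":0.06,"roll":0,"grip":1},{"dx":0.2,"dy":0.05,"dz":0,"roll":0.03,"grip":1},{"dx":0.3,"dy":0.07,"dz":0,"roll":0,"grip":1}])

```text
t: 37.1
eef_pos: [0.4577, 0.1165, 0.1534]
orientation: [[0.229, -0.972, 0.051], [-0.973, -0.229, 0.002], [0.009, -0.051, -0.999]]
contact_force: [0.4, 0.1, -1.0]
opening: 0.0371
```

Request:
jog_arm(plan=[{"dx":0.4,"dy":0.092,"dz":-0.02,"roll":0,"grip":1},{"dx":0.5,"dy":0.118,"dz":-0.02,"roll":0,"grip":1},{"dx":0.5,"dy":0.118,"dz":-0.02,"roll":0,"grip":1},{"dx":0.5,"dy":0.118,"dz":0,"roll":0,"grip":1}])

```text
t: 37.5
eef_pos: [0.5103, 0.1289, 0.1531]
orientation: [[0.229, -0.972, 0.055], [-0.973, -0.229, 0.003], [0.01, -0.054, -0.998]]
contact_force: [0.6, 0.3, -1.5]
opening: 0.0368
```

```bash
python3 snap.py s27 None "(180,140,260,220)"
```

```text
[0.5128 0.1295 0.1535]
```

View pics/s27_scene.png

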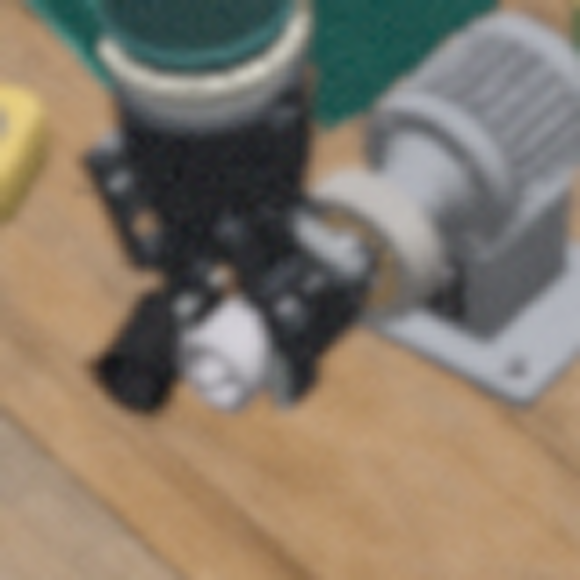

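Request:
jog_arm(plan=[{"dx":0.5,"dy":0.118,"dz":-0.02,"roll":0,"grip":1},{"dx":0.5,"dy":0.118,"dz":-0.02,"roll":0,"grip":1},{"dx":0.25,"dy":0.06,"dz":0,"roll":0,"grip":1}])

```text
t: 37.85
eef_pos: [0.5461, 0.1374, 0.1524]
orientation: [[0.228, -0.972, 0.059], [-0.974, -0.228, 0.005], [0.009, -0.058, -0.998]]
contact_force: [-0.1, -0.4, -0.7]
opening: 0.0371
```

Request:
jog_arm(plan=[{"dx":0.15,"dy":0.035,"dz":0,"roll":0,"grip":1},{"dx":0.1,"dy":0.023,"dz":0,"roll":0,"grip":1}])

```text
t: 38.05
eef_pos: [0.553, 0.1389, 0.1523]
orientation: [[0.228, -0.972, 0.058], [-0.974, -0.228, 0.005], [0.009, -0.058, -0.998]]
contact_force: [-0.3, -0.1, -1.4]
opening: 0.0372
```

Request:
jog_arm(plan=[{"dx":0.1,"dy":0.023,"dz":0,"roll":0,"grip":1},{"dx":0.1,"dy":0.023,"dz":0,"roll":0,"grip":1}])

```text
t: 38.25
eef_pos: [0.5558, 0.1395, 0.1516]
orientation: [[0.228, -0.972, 0.053], [-0.974, -0.228, 0.002], [0.01, -0.052, -0.999]]
contact_force: [-8.9, -2.6, 3.9]
opening: 0.037
```

Request:
jog_arm(plan=[{"dx":0.05,"dy":0.01,"dz":-0.18,"roll":0,"grip":1},{"dx":0,"dy":0,"dz":0,"roll":0,"grip":-1},{"dx":0,"dy":0,"dz":0,"roll":0,"grip":-1},{"dx":0,"dy":0,"dz":0,"roll":0,"grip":-1},{"dx":0,"dy":0,"dz":0,"roll":0,"grip":-1}])

```text
t: 38.75
eef_pos: [0.5563, 0.1399, 0.1488]
orientation: [[0.229, -0.972, 0.053], [-0.973, -0.229, 0.001], [0.011, -0.052, -0.999]]
contact_force: [-0.4, -0.2, -0.0]
opening: 0.0851
```

```bash
python3 snap.py s28 None "(180,140,260,220)"
```

```text
[0.5563 0.1399 0.1488]
```

View pics/s28_scene.png

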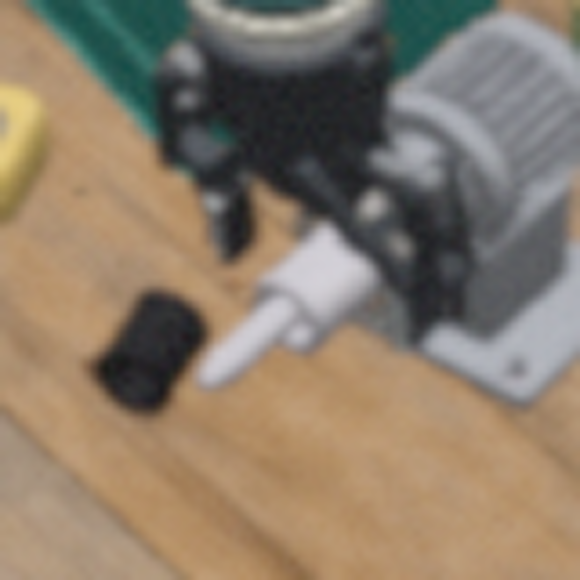

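Request:
jog_arm(plan=[{"dx":0,"dy":0,"dz":0.6,"roll":0,"grip":-1},{"dx":0,"dy":0,"dz":1,"roll":0,"grip":-1},{"dx":0,"dy":-0.2,"dz":1,"roll":0,"grip":-1},{"dx":0.2,"dy":-0.8,"dz":0.2,"roll":-0.4,"grip":-1},{"dx":0.2,"dy":-1,"dz":0,"roll":-0.4,"grip":-1},{"dx":0.2,"dy":-1,"dz":0,"roll":-0.4,"grip":-1},{"dx":0.2,"dy":-1,"dz":0,"roll":-0.4,"grip":-1},{"dx":0.2,"dy":-1,"dz":0,"roll":-0.4,"grip":-1},{"dx":0.2,"dy":-1,"dz":0,"roll":-0.4,"grip":-1},{"dx":0.2,"dy":-1,"dz":0,"roll":-0.4,"grip":-1},{"dx":0.2,"dy":-1,"dz":0,"roll":-0.4,"grip":-1},{"dx":0.2,"dy":-1,"dz":0,"roll":-0.3,"grip":-1},{"dx":0.2,"dy":-1,"dz":0,"roll":0,"grip":-1},{"dx":0.1,"dy":-0.8,"dz":0,"roll":0,"grip":-1},{"dx":0,"dy":-0.3,"dz":0,"roll":0,"grip":-1},{"dx":0,"dy":0,"dz":0,"roll":0,"grip":-1},{"dx":0,"dy":0,"dz":0,"roll":0,"grip":-1}])

```text
t: 40.5
eef_pos: [0.607, -0.1641, 0.2265]
orientation: [[-0.159, -0.986, 0.051], [-0.987, 0.158, -0.023], [0.015, -0.054, -0.998]]
contact_force: [-0.3, 0.5, -0.5]
opening: 0.0857
```

```bash
python3 snap.py s29 "(140,140,345,300)" "(190,130,350,290)"
```

```text
[ 0.6072 -0.1633  0.2266]
```

View pics/s29_scene.png

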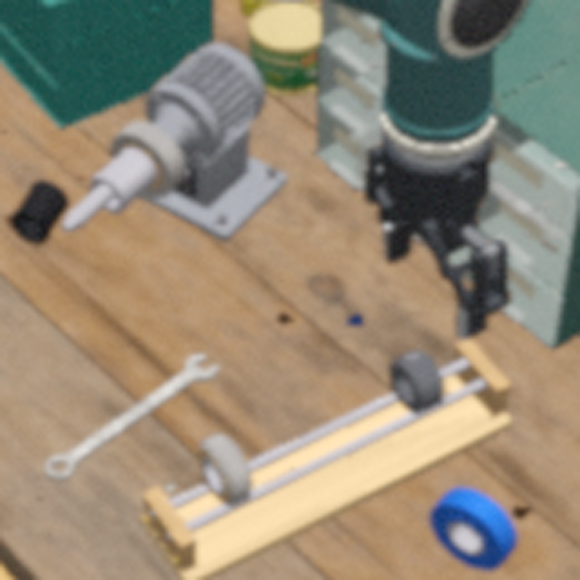

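View pics/s29_top.png

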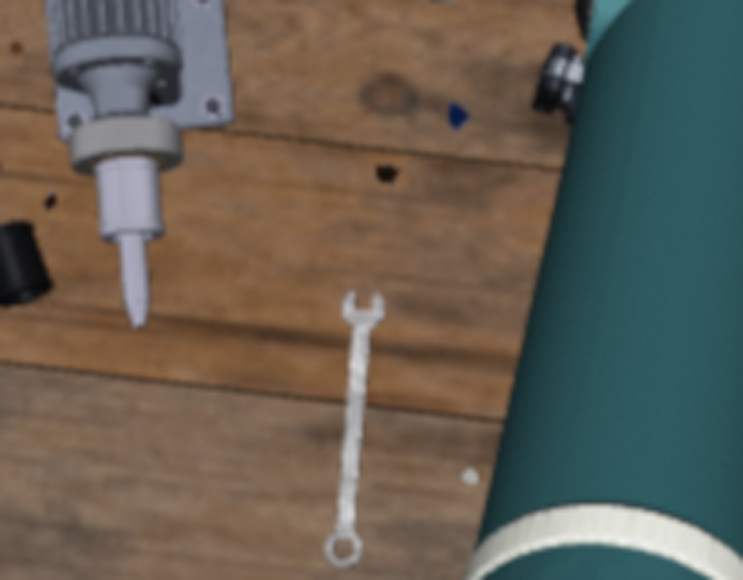

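Request:
jog_arm(plan=[{"dx":0.1,"dy":0.14,"dz":-0.5,"roll":0,"grip":-1},{"dx":0,"dy":0,"dz":-0.9,"roll":0,"grip":-1},{"dx":0,"dy":0,"dz":-0.9,"roll":0,"grip":-1},{"dx":0,"dy":0,"dz":-0.7,"roll":0,"grip":-1},{"dx":0,"dy":0,"dz":-0.4,"roll":0,"grip":-1}])

```text
t: 41.1
eef_pos: [0.6113, -0.152, 0.1383]
orientation: [[-0.149, -0.987, 0.056], [-0.989, 0.148, -0.021], [0.012, -0.058, -0.998]]
contact_force: [0.2, -0.2, 0.5]
opening: 0.0857
```

Request:
jog_arm(plan=[{"dx":-0.07,"dy":-0.26,"dz":-0.3,"roll":-0.06,"grip":-1},{"dx":0,"dy":0,"dz":-0.4,"roll":0,"grip":-1},{"dx":0,"dy":0,"dz":-0.15,"roll":0,"grip":-1}])

```text
t: 41.4
eef_pos: [0.6093, -0.1568, 0.1142]
orientation: [[-0.153, -0.987, 0.054], [-0.988, 0.152, -0.02], [0.011, -0.056, -0.998]]
contact_force: [0.5, 0.2, 0.6]
opening: 0.0853
```

```bash
python3 snap.py s30 None "(260,190,350,280)"
```

```text
[ 0.6092 -0.1571  0.114 ]
```

View pics/s30_scene.png

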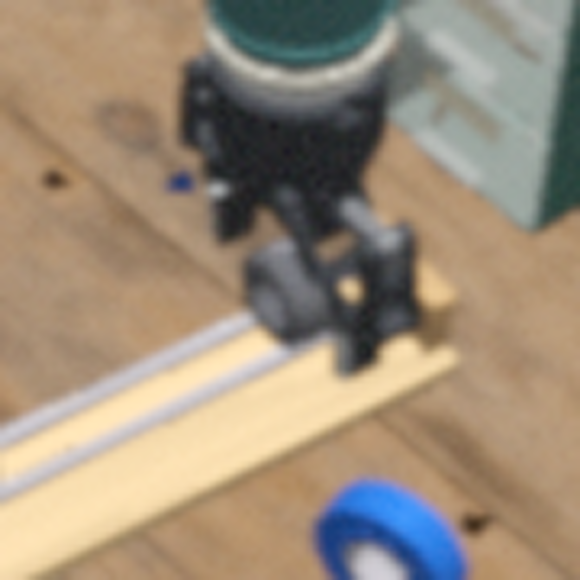

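Request:
jog_arm(plan=[{"dx":0,"dy":-0.1,"dz":0.06,"roll":0,"grip":-1},{"dx":0,"dy":0,"dz":0,"roll":0,"grip":1},{"dx":0,"dy":0,"dz":0,"roll":0,"grip":1},{"dx":0,"dy":0,"dz":0,"roll":0,"grip":1},{"dx":0,"dy":0,"dz":0,"roll":0,"grip":1}])

```text
t: 41.95
eef_pos: [0.611, -0.1595, 0.1182]
orientation: [[-0.153, -0.986, 0.059], [-0.988, 0.152, -0.02], [0.011, -0.061, -0.998]]
contact_force: [-1.4, 1.1, -1.0]
opening: 0.045
```

Request:
jog_arm(plan=[{"dx":0,"dy":0,"dz":0.6,"roll":0,"grip":1},{"dx":0,"dy":0,"dz":1,"roll":0,"grip":1},{"dx":0,"dy":0,"dz":1,"roll":0,"grip":1},{"dx":-0.3,"dy":0.4,"dz":0.8,"roll":0,"grip":1},{"dx":-0.5,"dy":0.8,"dz":0.2,"roll":0.3,"grip":1},{"dx":-0.6,"dy":1,"dz":0,"roll":0.4,"grip":1},{"dx":-0.6,"dy":1,"dz":0,"roll":0.4,"grip":1},{"dx":-0.6,"dy":1,"dz":0,"roll":0.4,"grip":1},{"dx":-0.6,"dy":1,"dz":0,"roll":0.4,"grip":1},{"dx":-0.6,"dy":1,"dz":0,"roll":0.4,"grip":1},{"dx":-0.6,"dy":1,"dz":0,"roll":0.4,"grip":1},{"dx":-0.6,"dy":1,"dz":0,"roll":0.4,"grip":1},{"dx":-0.6,"dy":1,"dz":0,"roll":0.4,"grip":1},{"dx":-0.4,"dy":0.8,"dz":0,"roll":0,"grip":1},{"dx":-0.2,"dy":0.4,"dz":0,"roll":0,"grip":1},{"dx":0,"dy":0,"dz":0,"roll":0,"grip":1},{"dx":0,"dy":0,"dz":0,"roll":0,"grip":1}])

```text
t: 43.65
eef_pos: [0.4496, 0.1042, 0.2276]
orientation: [[0.204, -0.976, 0.079], [-0.979, -0.206, -0.006], [0.022, -0.077, -0.997]]
contact_force: [0.2, 0.2, -0.4]
opening: 0.045
```

Request:
jog_arm(plan=[{"dx":0,"dy":0.4,"dz":0,"roll":0.25,"grip":1},{"dx":0,"dy":0,"dz":-0.6,"roll":0,"grip":1},{"dx":0,"dy":0,"dz":-0.8,"roll":0,"grip":1},{"dx":0,"dy":0,"dz":-0.8,"roll":0,"grip":1},{"dx":0,"dy":0,"dz":-0.4,"roll":0,"grip":1},{"dx":0,"dy":0,"dz":0,"roll":0,"grip":1}])

```text
t: 44.25
eef_pos: [0.4541, 0.112, 0.1615]
orientation: [[0.225, -0.971, 0.084], [-0.974, -0.226, -0.004], [0.023, -0.081, -0.996]]
contact_force: [-0.0, -0.6, -0.9]
opening: 0.0447
```

```bash
python3 snap.py s31 None "(180,140,260,220)"
```

```text
[0.4545 0.1121 0.1621]
```

View pics/s31_scene.png

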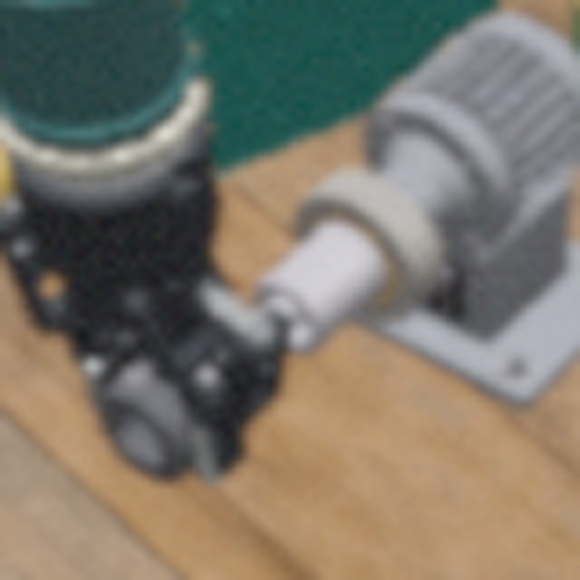

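Request:
jog_arm(plan=[{"dx":-0.05,"dy":0.17,"dz":-0.34,"roll":0.03,"grip":1},{"dx":0,"dy":0,"dz":-0.03,"roll":0,"grip":1},{"dx":0,"dy":0,"dz":0,"roll":0,"grip":1}])

```text
t: 44.6
eef_pos: [0.4545, 0.117, 0.1538]
orientation: [[0.228, -0.97, 0.088], [-0.973, -0.229, -0.002], [0.023, -0.085, -0.996]]
contact_force: [-0.1, 0.0, -1.2]
opening: 0.0452
```

Request:
jog_arm(plan=[{"dx":0.4,"dy":0.08,"dz":-0.02,"roll":0,"grip":1},{"dx":0.4,"dy":0.09,"dz":-0.02,"roll":0,"grip":1},{"dx":0.4,"dy":0.09,"dz":-0.02,"roll":0,"grip":1},{"dx":0.3,"dy":0.07,"dz":0,"roll":0,"grip":1}])

```text
t: 45.0
eef_pos: [0.4956, 0.126, 0.1535]
orientation: [[0.228, -0.969, 0.091], [-0.973, -0.229, -0.002], [0.023, -0.088, -0.996]]
contact_force: [0.5, -0.9, -1.0]
opening: 0.0446
```

```bash
python3 snap.py s32 None "(180,140,260,220)"
```

```text
[0.4969 0.1263 0.1538]
```

View pics/s32_scene.png

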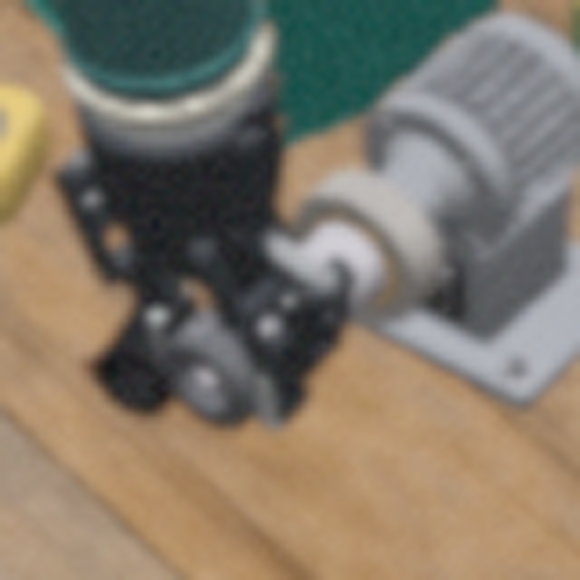

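Request:
jog_arm(plan=[{"dx":0.4,"dy":0.09,"dz":-0.02,"roll":0,"grip":1},{"dx":0.25,"dy":0.06,"dz":-0.02,"roll":0,"grip":1},{"dx":0.1,"dy":0.023,"dz":0,"roll":0,"grip":1}])

```text
t: 45.35
eef_pos: [0.5174, 0.131, 0.1524]
orientation: [[0.228, -0.969, 0.092], [-0.974, -0.229, -0.001], [0.022, -0.089, -0.996]]
contact_force: [-0.3, 0.4, -0.7]
opening: 0.0452
```

Request:
jog_arm(plan=[{"dx":0.1,"dy":0.023,"dz":0,"roll":0,"grip":1},{"dx":0.1,"dy":0.023,"dz":0,"roll":0,"grip":1}])

```text
t: 45.55
eef_pos: [0.5226, 0.1322, 0.1521]
orientation: [[0.228, -0.969, 0.091], [-0.973, -0.229, -0.002], [0.022, -0.088, -0.996]]
contact_force: [-0.5, -0.8, -1.6]
opening: 0.0446
```

Request:
jog_arm(plan=[{"dx":0.1,"dy":0.023,"dz":0,"roll":0,"grip":1},{"dx":0.1,"dy":0.023,"dz":0,"roll":0,"grip":1}])

```text
t: 45.75
eef_pos: [0.5256, 0.1327, 0.1514]
orientation: [[0.228, -0.97, 0.086], [-0.973, -0.229, -0.004], [0.024, -0.082, -0.996]]
contact_force: [-8.6, -1.9, 3.1]
opening: 0.0449
```

Request:
jog_arm(plan=[{"dx":0.04,"dy":0.01,"dz":-0.15,"roll":0,"grip":1},{"dx":0.15,"dy":0.035,"dz":0,"roll":0,"grip":1},{"dx":0.15,"dy":0.035,"dz":0,"roll":0,"grip":1}])

```text
t: 46.05
eef_pos: [0.5266, 0.1331, 0.1478]
orientation: [[0.229, -0.971, 0.068], [-0.973, -0.23, -0.013], [0.029, -0.063, -0.998]]
contact_force: [-15.1, -3.4, 15.0]
opening: 0.0447
```

Request:
jog_arm(plan=[{"dx":0,"dy":0,"dz":0,"roll":0,"grip":1},{"dx":0,"dy":0,"dz":0,"roll":0,"grip":-1},{"dx":0,"dy":0,"dz":0,"roll":0,"grip":-1},{"dx":0,"dy":0,"dz":0,"roll":0,"grip":-1},{"dx":0,"dy":0,"dz":0,"roll":0,"grip":-1},{"dx":0,"dy":0,"dz":0.6,"roll":0,"grip":-1},{"dx":0,"dy":0,"dz":1,"roll":0,"grip":-1},{"dx":0,"dy":0,"dz":1,"roll":0,"grip":-1},{"dx":0,"dy":-0.6,"dz":0.6,"roll":0,"grip":-1},{"dx":0,"dy":-1,"dz":0,"roll":0,"grip":-1},{"dx":0,"dy":-1,"dz":0,"roll":0,"grip":-1},{"dx":0,"dy":-1,"dz":0,"roll":0,"grip":-1},{"dx":0,"dy":-1,"dz":0,"roll":0,"grip":-1},{"dx":0,"dy":-1,"dz":0,"roll":0,"grip":-1},{"dx":0,"dy":-1,"dz":0,"roll":0,"grip":-1},{"dx":0,"dy":-1,"dz":0,"roll":0,"grip":-1},{"dx":0,"dy":-0.5,"dz":0,"roll":0,"grip":-1}])

```text
t: 47.75
eef_pos: [0.5296, -0.0722, 0.2457]
orientation: [[0.237, -0.968, 0.087], [-0.971, -0.238, -0.009], [0.03, -0.082, -0.996]]
contact_force: [0.7, 1.0, -1.0]
opening: 0.0851
```

```bash
python3 snap.py s33 "(150,160,210,235)" "(190,140,250,205)"
```

```text
[ 0.5297 -0.0721  0.2456]
```

View pics/s33_top.png

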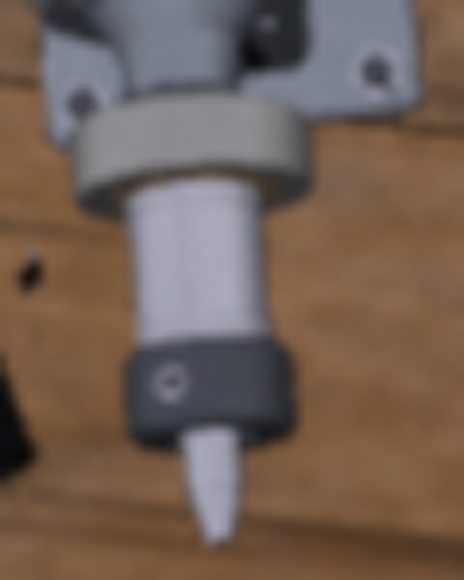

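View pics/s33_scene.png

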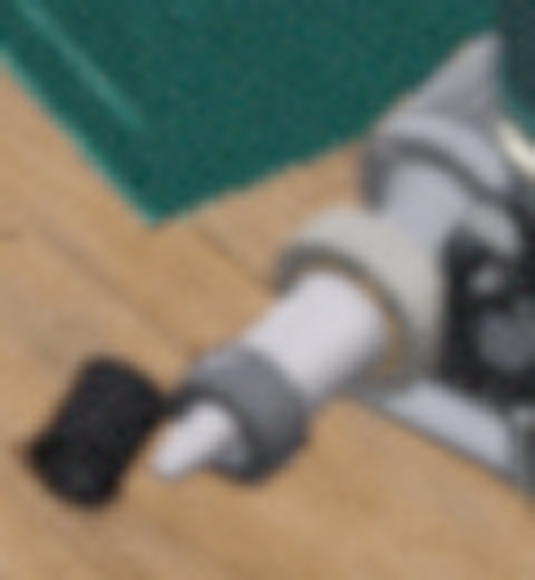

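View pics/s33_scene_full.png

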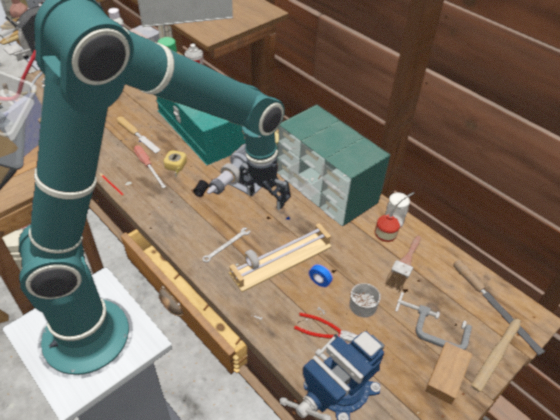

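Run:
```python
from h import *
P=cyl(G,-.028,-.004,.023,.095)+cyl(G,-.004,.04,.019,.095)+cyl(G,.04,.06,.033,.095)+cyl(G,-.0585,-.058,.0035,.1)
t=cv2.imread("pics/s33_top_full.png"); s=cv2.imread("pics/s33_scene_full.png")
over(t,"top",(150,160,210,235),6,P,"pics/a.png"); over(s,"scene",(195,140,255,205),7,P,"pics/c.png")
o=np.zeros((460,790,3),np.uint8); a=cv2.imread("pics/a.png"); c=cv2.imread("pics/c.png")
o[:450,:360]=a; o[:455,365:785]=c; cv2.imwrite("pics/ov5.png",o)
```

```text
(no output)
```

View pics/ov5.png

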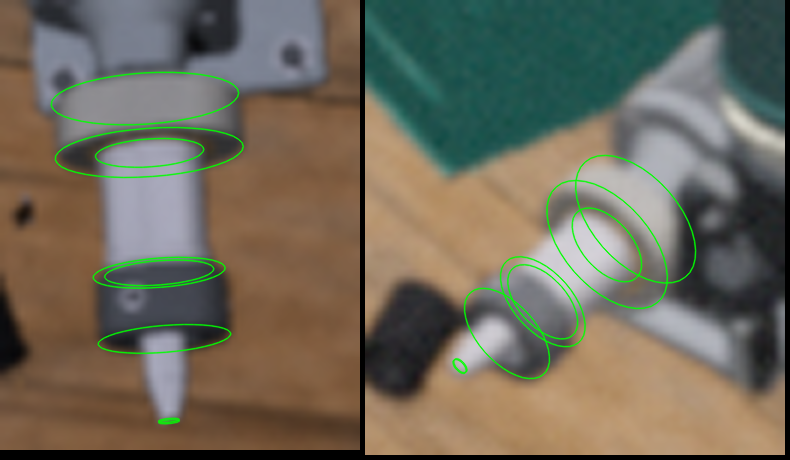

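The stack already matches a tight-stack model to within 1–2 px. I'll make a gentle pushing check on the collar face, with the half-closed fingers straddling the arbor.

Request:
jog_arm(plan=[{"dx":-0.3,"dy":0.4,"dz":0,"roll":0,"grip":0.15},{"dx":-0.4,"dy":1,"dz":0,"roll":0,"grip":0.15},{"dx":-0.4,"dy":1,"dz":0,"roll":0,"grip":0.15},{"dx":-0.4,"dy":1,"dz":0,"roll":0,"grip":0.15},{"dx":-0.3,"dy":1,"dz":0,"roll":0,"grip":0.15},{"dx":0,"dy":1,"dz":0,"roll":0,"grip":0.15},{"dx":0,"dy":1,"dz":0,"roll":0,"grip":0.15},{"dx":0,"dy":0.7,"dz":0,"roll":0,"grip":0.15},{"dx":0,"dy":0.3,"dz":0,"roll":0,"grip":0.15},{"dx":0,"dy":0,"dz":0,"roll":0,"grip":0.15},{"dx":0,"dy":0,"dz":0,"roll":0,"grip":0.15}])

```text
t: 48.95
eef_pos: [0.4727, 0.1373, 0.2498]
orientation: [[0.258, -0.962, 0.09], [-0.966, -0.259, -0.004], [0.027, -0.086, -0.996]]
contact_force: [-1.1, 0.6, 1.2]
opening: 0.0361
```

Request:
jog_arm(plan=[{"dx":0.35,"dy":-0.54,"dz":0,"roll":-0.28,"grip":0.15},{"dx":0,"dy":0,"dz":-0.5,"roll":0,"grip":0.15},{"dx":0,"dy":0,"dz":-0.5,"roll":0,"grip":0.15},{"dx":0,"dy":0,"dz":0,"roll":0,"grip":0.15}])

```text
t: 49.35
eef_pos: [0.4822, 0.119, 0.2224]
orientation: [[0.223, -0.971, 0.089], [-0.974, -0.224, -0.009], [0.028, -0.085, -0.996]]
contact_force: [0.3, 0.7, 0.1]
opening: 0.0365
```

Request:
jog_arm(plan=[{"dx":0,"dy":0.17,"dz":-0.4,"roll":0,"grip":0.15},{"dx":0,"dy":0,"dz":-0.4,"roll":0,"grip":0.15},{"dx":0,"dy":0,"dz":0,"roll":0,"grip":0.15}])

```text
t: 49.65
eef_pos: [0.4816, 0.1231, 0.1996]
orientation: [[0.222, -0.971, 0.086], [-0.975, -0.224, -0.009], [0.028, -0.082, -0.996]]
contact_force: [-0.3, 0.6, -0.9]
opening: 0.0364
```

```bash
python3 snap.py s34 None "(180,140,250,210)"
```

```text
[0.4818 0.1234 0.2001]
```

View pics/s34_scene.png

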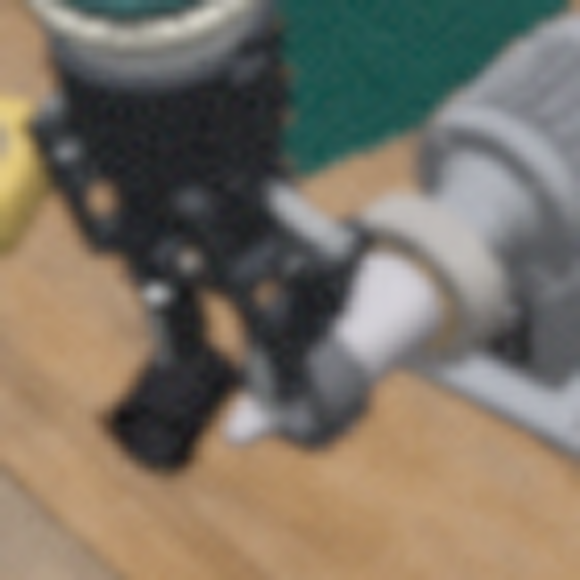

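Request:
jog_arm(plan=[{"dx":-0.05,"dy":0,"dz":-0.4,"roll":0,"grip":0.15},{"dx":0,"dy":-0.02,"dz":-0.5,"roll":0,"grip":0.15},{"dx":0,"dy":0,"dz":-0.5,"roll":0,"grip":0.15}])

```text
t: 50.0
eef_pos: [0.4817, 0.1235, 0.1646]
orientation: [[0.222, -0.971, 0.092], [-0.975, -0.224, -0.007], [0.028, -0.088, -0.996]]
contact_force: [0.6, -0.7, -0.6]
opening: 0.0366
```

Request:
jog_arm(plan=[{"dx":0,"dy":0,"dz":-0.45,"roll":0.08,"grip":0.15},{"dx":0.15,"dy":0.03,"dz":0,"roll":0,"grip":0.15},{"dx":0.15,"dy":0.03,"dz":0,"roll":0,"grip":0.15}])

```text
t: 50.3
eef_pos: [0.4879, 0.1247, 0.1495]
orientation: [[0.232, -0.969, 0.087], [-0.972, -0.233, -0.008], [0.028, -0.083, -0.996]]
contact_force: [-0.2, -0.1, 0.3]
opening: 0.0362
```

Request:
jog_arm(plan=[{"dx":0.12,"dy":0.028,"dz":0,"roll":0,"grip":0.15},{"dx":0.12,"dy":0.028,"dz":0,"roll":0,"grip":0.15}])

```text
t: 50.5
eef_pos: [0.4951, 0.1265, 0.1499]
orientation: [[0.232, -0.969, 0.088], [-0.972, -0.233, -0.008], [0.028, -0.084, -0.996]]
contact_force: [0.7, -0.3, 0.2]
opening: 0.0363
```

Request:
jog_arm(plan=[{"dx":0.1,"dy":0.023,"dz":0,"roll":0,"grip":0.15},{"dx":0.1,"dy":0.023,"dz":0,"roll":0,"grip":0.15}])

```text
t: 50.7
eef_pos: [0.4979, 0.1269, 0.1496]
orientation: [[0.231, -0.969, 0.081], [-0.972, -0.233, -0.011], [0.029, -0.076, -0.997]]
contact_force: [-10.5, -0.6, 7.3]
opening: 0.0361
```

Request:
jog_arm(plan=[{"dx":0.1,"dy":0.023,"dz":0,"roll":0,"grip":0.15},{"dx":-0.15,"dy":-0.03,"dz":0,"roll":0,"grip":0.15},{"dx":-0.3,"dy":-0.07,"dz":0,"roll":0,"grip":0.15},{"dx":0,"dy":0,"dz":0.6,"roll":0,"grip":0.15},{"dx":0,"dy":0,"dz":1,"roll":0,"grip":0.15},{"dx":0,"dy":0,"dz":1,"roll":0,"grip":0.15},{"dx":0,"dy":-0.6,"dz":0.8,"roll":0,"grip":0.15},{"dx":0,"dy":-1,"dz":0,"roll":0,"grip":0.15},{"dx":0,"dy":-1,"dz":0,"roll":0,"grip":0.15},{"dx":0,"dy":-1,"dz":0,"roll":0,"grip":0.15},{"dx":0,"dy":-1,"dz":0,"roll":0,"grip":0.15},{"dx":0,"dy":-0.5,"dz":0,"roll":0,"grip":0.15},{"dx":0,"dy":0,"dz":0,"roll":0,"grip":0.15},{"dx":0,"dy":0,"dz":0,"roll":0,"grip":0.15}])

```text
t: 52.1
eef_pos: [0.4847, -0.0072, 0.2416]
orientation: [[0.233, -0.968, 0.091], [-0.972, -0.235, -0.013], [0.034, -0.085, -0.996]]
contact_force: [0.3, 0.5, 0.1]
opening: 0.0364
```

```bash
python3 snap.py s35 "(140,140,345,300)" "(190,130,340,280)"
```

```text
[ 0.4848 -0.0067  0.2415]
```

View pics/s35_top.png

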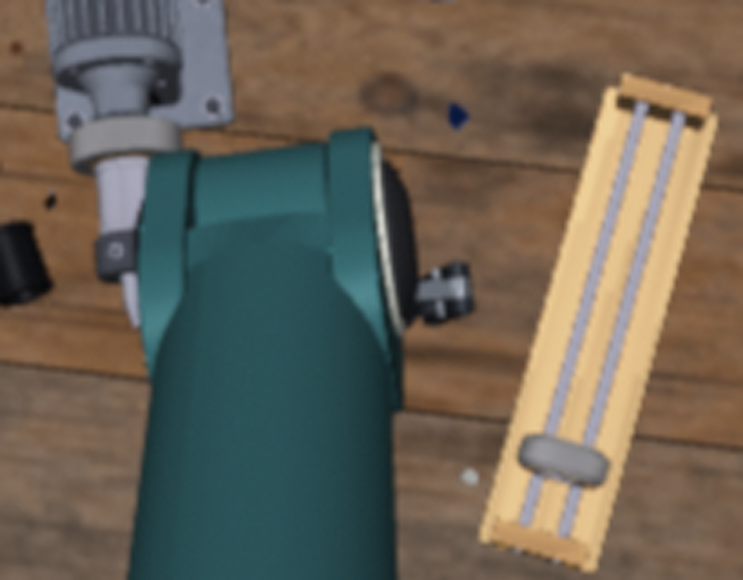

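View pics/s35_scene.png

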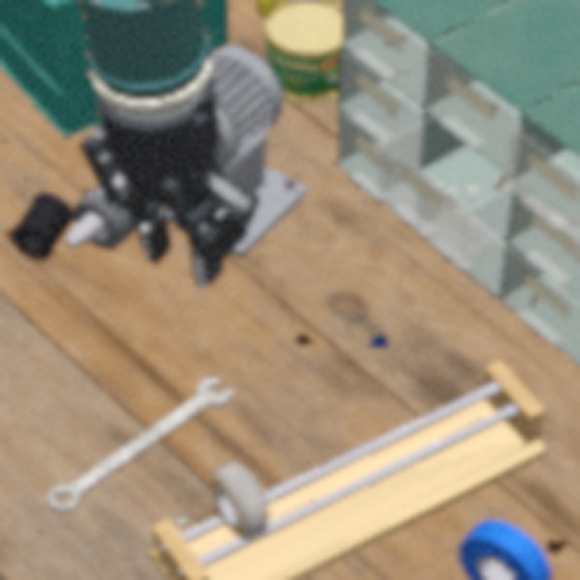

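The new wheel, sleeve and collar are on the arbor. The worn wheel lies on the rest, and the robot is clear of everything, so I'm handing in.

```bash
python3 -c "
from rig import ctrl
print(ctrl.close_job())"
```

```text
the job is handed in; nothing more can be done
None
```

The wheel is changed and the job is handed in, at about 52 s of the 122 s allowed. I parked the collar and the sleeve on the rest, then the worn wheel. The new wheel went on against the inner flange, followed by the sleeve and then the collar.

- **Fit:** a final push on the collar face with half-closed fingers met firm resistance (about 10 N), so the stack was already tight. An overlay of a tight stack taken before that push agreed to about 1–2 px, with the wheel up to 2 mm closer to the flange than modelled. After the push the arm partly hid the stack in both pictures.
- **Worn wheel:** it lies upright on the rods near the robot's end of the rest.
- **Other objects:** the spanner, black tube and blue wheel look untouched in the last pictures. The pliers were outside those crops, but they were last seen in place just before that push, and the arm never worked near them.
- **Forces:** the largest reading was about 21 N, while seating the collar. I read forces only at the end of each move.
- **Tool tilt:** the tool drifted up to about 5° during the job, which did not disturb the fits.

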